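Fettle, mask and spray a slip-cast mug rack

TASK

Finish the terracotta mug-rack panel: first take the needle tool and guide its tip slowly (about 1 cm a second) along the whole pale seam, from the end by the blue dot to the other end, and lay the tool back on its rest. Then push every yellow masking sleeve on the bench fully down over a spigot of its own, and only then squeeze the spray gun's trigger fully for about a second and let it go. Leave the mugs and the jar where they are.

Things in the scene. Friction and masses are not known exactly. Their poses are not given: they have to be found in the camera images.
- panel: Terracotta mug-rack panel, 150 (x) x 250 (y) x 22 mm, flat on a 190 x 280 x 10 mm plywood bat, fixed; origin on the bench under its centre, z up, top face 32 mm above the bench. A pale seam 3.6 mm wide runs along its half nearer the robot (local -x); a row of four spigots stands on the other half.
- seam0 (a point): Point 0 of 7 along the seam, on the panel's top face: the start, 17 mm from a blue dot of 16 mm diameter that lies just beyond this end. The seam is straight between successive points (a shallow bow, 200 mm long in all); frame parallel to the panel's.
- seam1 (a point): Point 1 of 7 along the seam, on the panel's top face. The seam is straight between successive points (a shallow bow, 200 mm long in all); frame parallel to the panel's.
- seam2 (a point): Point 2 of 7 along the seam, on the panel's top face. The seam is straight between successive points (a shallow bow, 200 mm long in all); frame parallel to the panel's.
- seam3 (a point): Point 3 of 7 along the seam, on the panel's top face. The seam is straight between successive points (a shallow bow, 200 mm long in all); frame parallel to the panel's.
- seam4 (a point): Point 4 of 7 along the seam, on the panel's top face. The seam is straight between successive points (a shallow bow, 200 mm long in all); frame parallel to the panel's.
- seam5 (a point): Point 5 of 7 along the seam, on the panel's top face. The seam is straight between successive points (a shallow bow, 200 mm long in all); frame parallel to the panel's.
- seam6 (a point): Point 6 of 7 along the seam, on the panel's top face: the far end. The seam is straight between successive points (a shallow bow, 200 mm long in all); frame parallel to the panel's.
- spigot0 (a point): Centre of the foot of spigot 0 on the panel's top face, z up. The spigot is terracotta, 24 mm diameter and 34 mm tall, the top 6 mm tapering to 16 mm; spigots stand 64 mm apart along the panel's y.
- spigot1 (a point): Centre of the foot of spigot 1 on the panel's top face, z up. The spigot is terracotta, 24 mm diameter and 34 mm tall, the top 6 mm tapering to 16 mm; spigots stand 64 mm apart along the panel's y.
- spigot2 (a point): Centre of the foot of spigot 2 on the panel's top face, z up. The spigot is terracotta, 24 mm diameter and 34 mm tall, the top 6 mm tapering to 16 mm; spigots stand 64 mm apart along the panel's y.
- spigot3 (a point): Centre of the foot of spigot 3 on the panel's top face, z up. The spigot is terracotta, 24 mm diameter and 34 mm tall, the top 6 mm tapering to 16 mm; spigots stand 64 mm apart along the panel's y.
- sleeve0: Yellow rigid masking sleeve, an open tube: 46 mm outside, 28 mm inside diameter, 45 mm tall, 70 g, standing upright on the bench at the start; origin at the centre of its underside, z along its axis. Two to four sleeves are present (None if absent). All are alike and fit any spigot.
- sleeve1: Yellow rigid masking sleeve, an open tube: 46 mm outside, 28 mm inside diameter, 45 mm tall, 70 g, standing upright on the bench at the start; origin at the centre of its underside, z along its axis. Two to four sleeves are present (None if absent). All are alike and fit any spigot.
- sleeve2: Yellow rigid masking sleeve, an open tube: 46 mm outside, 28 mm inside diameter, 45 mm tall, 70 g, standing upright on the bench at the start; origin at the centre of its underside, z along its axis. Two to four sleeves are present (None if absent). All are alike and fit any spigot.
- sleeve3: Yellow rigid masking sleeve, an open tube: 46 mm outside, 28 mm inside diameter, 45 mm tall, 70 g, standing upright on the bench at the start; origin at the centre of its underside, z along its axis. Two to four sleeves are present (None if absent). All are alike and fit any spigot.
- stylus: Needle tool, 60 g: green square handle 120 x 18 x 18 mm, origin at the handle's centre, local x along it; the steel needle points to local -x, its tip 110 mm from the origin. It starts level on its rest, tip towards the robot. To work, grip the handle's middle from above, then tilt the hand some 40 degrees so that the tip points down.
- stylus_tip (a point): The needle's rounded tip (6 mm diameter), on the handle's axis, 110 mm from the handle's centre. The panel is hard: if pressed on it, the tool turns in the fingers.
- rest: Dark wooden rest, fixed: base 130 (x) x 70 (y) x 6 mm, two cross bars at x = -45 and +45 mm (16 mm wide, top 24 mm above the bench), each with two ears 12 mm tall leaving a 32 mm gap about y = 0. Origin on the bench under its centre. The tool lies along local x in both gaps, axis 33 mm above the bench; the fingers fit between the bars.
- gun_squeeze (a point): Spray gun clamped grip-up in a fixed stand, nozzle to local -x. Point between the back of the black grip and the red trigger blade, 120 mm above the bench, local z up: a gripper pointing down here and closing along local x takes both. Grip's back face 27 mm to +x; blade's outer face 31 mm to -x when released; grip 26 mm wide, top 153 mm above the bench; barrel top 73 mm.
- trigger (a joint): Trigger angle in rad: 0 released, 0.30 fully squeezed against its stop. Hinged at its foot 75 mm above the bench, 27 mm to local -x of gun_squeeze; blade 20 mm wide, top 152 mm above the bench. Springs back by itself; a full squeeze takes about 10 N at 120 mm height and brings its outer face about 13 mm nearer the grip.
- mug_red: Unglazed terracotta mug, 84 mm diameter, 95 mm tall, standing beyond the panel; bystander, origin at the centre of its underside.
- mug_grey: Grey mug, 84 mm diameter, 100 mm tall; bystander, origin at the centre of its underside.
- jar: Low glass jar, 66 mm diameter, 55 mm tall; bystander, origin at the centre of its underside.
Not all that is in view belongs to the job. There is more than one size of the stylus; the job needs the smaller. What is shaped like the sleeve0 but red is not meant.

How it is judged:
By the outcome, as a careful person would: the job done as asked, in the order asked, and still so for the second after the job is handed in, with the robot touching nothing.
Of sleeve0, sleeve1, sleeve2, sleeve3 only 2 to 4 are there at a start; the rules pass over those that are not, and their reading is None.
At some moment in a run one of sleeve0, sleeve1, sleeve2, sleeve3 may be knocked a few centimetres aside while the robot is not near it.
Once in a run the grip may slacken for a moment while it holds something.
It also fails if it takes over 210 s, if anything falls off the work surface, if the arm or the gripper's body presses on something with over 40 N, if the wrist force passes 120 N, or if a joint passes its speed limit or range.

ROBOT

A 7-joint arm with a two-finger parallel gripper is mounted at the origin on the work surface. World frame = base frame: x ahead of the robot, y to its left, z up, the work surface at z = 0. Lengths are in m, angles in rad, forces in N, time in s.
With the tool pointing down it reaches from about 0.35 to 0.9 m from the base axis. Payload 8.1 kg.
Tool frame: the origin (TCP) lies on the centre line of the jaws, within the pads' length; the fingertips stand 11 mm ahead of it and the grasp point (between the pads) lies 8 mm behind it (arm.nose_length is the distance from the TCP to the fingertips, in m); z points along the fingers, y is the line along which they close (so a half turn about z gives the same grasp; the last joint's range is limited). The gripper opens to 92 mm and grips with 3 to 60 N. Pads are 19 mm wide; open, the fingers measure 130 mm over their backs; the gripper's body (75 mm by 190 mm) begins 47 mm behind the grasp point.
Start: joints at [-1.283, 0.434, 0.025, 1.573, -0.012, 1.134, -0.075], TCP at [0.238, 0.578, 0.238] pointing down, gripper open.
Joint ranges: [-2.62, 2.62], [-0.44, 2.09], [-1.27, 1.32], [0.08, 2.57], [-1.32, 4.46], [0.12, 2], [-2.74, 2.74]. Speed limits (rad/s): [2.22, 2.22, 3.01, 3.01, 3.14, 3.14, 3.14].

INTERFACE

Orientations are given as a rotation vector (axis times angle).
In Python, from cell import arm gives the robot as it stands.
- The arm moves only by the tool jog_arm, never from a script. Its argument "moves" is a list of rows, each a list of 4 numbers: the shift along the tool's x, y, z in m, then the turn about the tool's z in rad. In form: [[tx, ty, tz, spin], ...]. A call has 1 to 20 rows; each row is the pose to reach, as a shift and turn from the pose commanded when the call began, along the tool's axes at that moment; what a row does not reach only later rows make up. A row lasts 1/8 s, in which the tool goes at most 62.5 mm and 10.7 degrees, less where a joint would pass 70% of its speed; a pose out of reach is approached as far as the arm can. A call with a gripper value outside its range is refused whole. "hand" is the finger opening in m, from 0 to 0.0918, set as the call begins (left out, the last holds). The fingers move at their own pace and stop on an object; "newtons" is the grip in N (left out, the last holds). Time passes only in rows, so rows that repeat a pose let the fingers close. It gives the time, the measured TCP pose, the force, the opening and the grip force at its end, in the units of the state.
- arm.observe(): the state, without advancing time (a new reading comes with each control period).
- arm.get_image(name): name is "scene" or "side" or "wrist"; returns a dict with "color" (384x512x3 uint8, red, green, blue), "z_map" (384x512 float32, m along the optical axis (not along the pixel's ray), 0 where there is no reading), "fx", "fy", "cx", "cy" (pixels), "k1" (the pictures are not rectified: a ray, as slopes to the right and down, at radius r is drawn at 1 + k1 r^2 times it, then the intrinsics apply), "rvec" (rotation vector, rad) and "tvec" (3), from world to camera coordinates, as OpenCV has them. Camera axes: x right, y down, z forward; pixel columns grow to the right and rows downward; lengths in m; the calibration is good to about 2 mm. A picture is of the moment at which its call begins.
- arm.sign_off(): hands the job in; it is judged then, once.
The state is a dict: "clock": time; "joints": joint angles; "dq": joint speeds; "joint_efforts": joint torques, N m; "position": TCP position; "ee_rot": TCP orientation; "force": force on the tool from outside, world axes, zero at the start; "ft_torque": the same for the moment, N m; "width": opening from 0.0 (shut) to 1.0 (fully open); "gripper_force": force on a finger pad.
Only numpy, scipy, OpenCV 4.12 (cv2) and the standard library are available. Lean on these libraries where they do the work, as an engineer would, in place of code of your own. Each camera call takes 0.05 s, during which the arm holds its last target. There are 200 camera calls.

## Working session

There is one attempt and no reset: what is moved stays moved. The work goes in short steps, Python scripts to look and compute and a tool call to move; the robot and the scene stay as the last step left them, time stands still between calls to the robot, and variables do not carry over. Pictures are saved under pics/ and viewed, at most 14 in all, crops included, and the job is handed in when it is done.

Besides the shell and the picture viewer there is one more tool, called after "Request:" in YAML: its name, and indented under it one key for each argument. jog_arm: Moves the arm, as the interface text tells. Its arguments: {"type":"object","properties":{"moves":{"type":"array"},"hand":{"type":"number"},"newtons":{"type":"number"}},"required":["moves"]}

```bash
ls; mkdir -p pics; cat > h.py <<'E'
import numpy as np, cv2
from cell import arm
from scipy.spatial.transform import Rotation as R
def grab(n):
    d=arm.get_image(n); np.savez(''+n+'.npz',**d); return d
def load(n): return {k:v for k,v in np.load(''+n+'.npz').items()}
def save(d,f): cv2.imwrite('pics/'+f,cv2.cvtColor(d['color'],cv2.COLOR_RGB2BGR))
def rays(d,uv):
    uv=np.atleast_2d(np.asarray(uv,float))
    p=(uv-[d['cx'],d['cy']])/[d['fx'],d['fy']]; q=p.copy()
    for _ in range(20): q=p/(1+d['k1']*(q**2).sum(1,keepdims=True))
    return np.c_[q,np.ones(len(q))]
def cam(d):
    M=R.from_rotvec(np.ravel(d['rvec'])).as_matrix(); return M,-M.T@np.ravel(d['tvec'])
def plane(d,uv,z):
    M,c=cam(d); w=rays(d,uv)@M; return c+w*((z-c[2])/w[:,2])[:,None]
def depth(d,uv):
    uv=np.atleast_2d(uv).astype(int); M,c=cam(d); return c+(rays(d,uv)*d['z_map'][uv[:,1],uv[:,0]][:,None])@M
def proj(d,P):
    M,c=cam(d); q=(np.atleast_2d(P)-c)@M.T; q=q[:,:2]/q[:,2:]
    q=q*(1+d['k1']*(q**2).sum(1,keepdims=True)); return q*[d['fx'],d['fy']]+[d['cx'],d['cy']]
def blobs(d,m,z,amin=40):
    n,l,s,c=cv2.connectedComponentsWithStats(m.astype(np.uint8))
    for i in range(1,n):
        if s[i,4]>amin: print(s[i],c[i].round(1),plane(d,c[i],z)[0].round(4))
    return l
E
python3 - <<'E'
from h import *
for n in ('scene','side','wrist'):
    d=grab(n); save(d,n+'0.png'); print(n,cam(d)[1].round(3),d['fx'],d['k1'])
print(arm.observe())
E
```

```text
pics
scene [1.35  0.14  0.758] 372.09673838730555 -0.10595987462486194
side [ 0.309 -0.656  0.643] 347.13673888582593 0.005355675866442875
wrist [0.171 0.605 0.384] 302.39978051406865 -0.044513266001775825
{'clock': 0.15, 'joints': array([-1.28260307,  0.43507981,  0.02496135,  1.57383179, -0.01161964,
        1.13400491, -0.07508451]), 'dq': array([-0.00158586, -0.00262234, -0.00071664, -0.00269985, -0.00112049,
        0.00296863,  0.00063158]), 'joint_efforts': array([ 1.68949984e-03, -6.68263435e+01,  9.85686779e-01, -3.14695144e+01,
       -6.05211616e-02,  3.94011440e-02,  1.17983541e-04]), 'position': array([0.23797027, 0.57754357, 0.23713638]), 'ee_rot': array([-6.10005715e-01, -3.08165317e+00,  1.83771619e-03]), 'force': array([-0.5385547 , -0.50210805, -0.50425878]), 'ft_torque': array([ 0.02023553, -0.03631455,  0.03775914]), 'gripper_force': 0.0, 'width': 0.9959609706972298}
```

View pics/scene0.png

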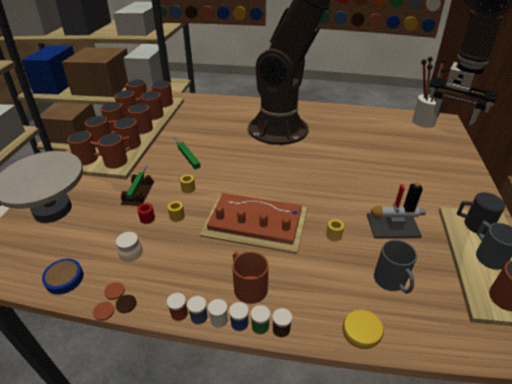

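View pics/side0.png

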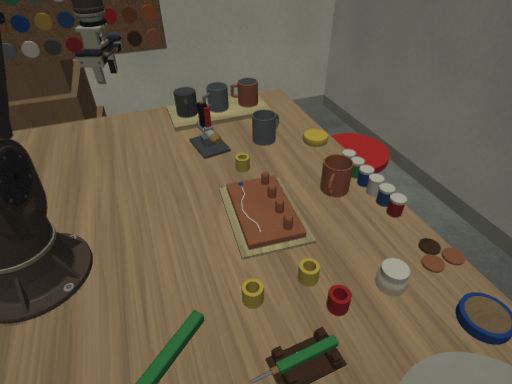

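The scene view shows three yellow sleeves at (188,184), (176,211) and (335,229), a red lookalike at (146,213), and the small stylus on its rest at (137,187). The big decoy tool is at (187,153), the blue dot at (295,211) and the gun at (405,212). The side view shows the same layout, with the seam visible from its blue dot at (241,184).

```bash
cat > m.py <<'E'
from h import *
for n in ('scene','side'):
    d=load(n); hsv=cv2.cvtColor(d['color'],cv2.COLOR_RGB2HSV); H,S,V=[hsv[...,i].astype(int) for i in range(3)]
    print(n)
    print('yellow');y=(H>=22)&(H<=35)&(S>150)&(V>70)
    l=blobs(d,y,0.045,60)
    print('green');g=(H>=45)&(H<=80)&(S>130)&(V>40); l=blobs(d,g,0.04,60)
    print('blue');b=(H>=108)&(H<=130)&(S>110)&(V>50); blobs(d,b,0.032,8)
    print('terra');t=((H<=10)|(H>175))&(S>120)&(V>60); blobs(d,t,0.032,300)
    for i,c in enumerate([(0,0)]): pass
E
python3 m.py
python3 - <<'E'
from h import *
a=load('scene')['color'][180:255,195:315]; b=load('side')['color'][160:260,205:325]
A=cv2.resize(a,(780,488),interpolation=cv2.INTER_CUBIC)
B=cv2.resize(b,(720,600),interpolation=cv2.INTER_CUBIC)
cv2.imwrite('pics/pa.png',A[...,::-1]);cv2.imwrite('pics/pb.png',B[...,::-1])
E
```

```text
scene
yellow
[180 175  14  17 118] [186.8 181.1] [ 0.46   -0.2386  0.045 ]
[168 201  15  20 134] [175.  207.9] [ 0.5903 -0.2325  0.045 ]
[328 220  16  11 105] [335.3 225.1] [0.5849 0.2291 0.045 ]
[ 343  310   40   35 1033] [362.8 326.9] [0.8939 0.2921 0.045 ]
green
[178 143  22  25 181] [188.1 154.2] [ 0.3018 -0.2859  0.04  ]
[126 172  17  26 140] [134.2 184.6] [ 0.4994 -0.4031  0.04  ]
blue
[388  15   7   4  12] [391.2  16.2] [-2.006   0.6929  0.032 ]
[ 22  46  49  15 403] [46.2 53.1] [-0.7224 -1.5919  0.032 ]
[293 211   4   3  10] [294.5 212.2] [0.5359 0.1121 0.032 ]
[ 42 259  39  31 259] [ 61.7 276. ] [ 0.8739 -0.4384  0.032 ]
terra
[  67   82  103   86 1382] [116.2 124.2] [ 0.1185 -0.6589  0.032 ]
[ 207  193   94   51 2966] [255.8 218. ] [0.5791 0.0049 0.032 ]
[233 252  35  51 957] [249.8 272.2] [0.7751 0.0238 0.032 ]
side
yellow
[304 129  24  17 331] [315.1 137.1] [0.8535 0.2547 0.045 ]
[236 153  13  18 206] [242.1 161.8] [0.5725 0.2022 0.045 ]
[299 258  21  28 479] [308.5 271.5] [ 0.571  -0.2488  0.045 ]
[242 278  21  30 526] [252.4 292.6] [ 0.441  -0.2559  0.045 ]
green
[ 136  311   68   73 1247] [171.1 350. ] [ 0.2669 -0.3135  0.04  ]
[276 336  62  38 778] [306.5 354. ] [ 0.4879 -0.4045  0.04  ]
blue
[61 11  5  6 10] [63.4 12.8] [-0.0887  2.8267  0.032 ]
[ 11  15  18  17 241] [19.5 22.9] [-0.3746  2.5791  0.032 ]
[358 173  11  13  95] [363.  179.6] [0.8782 0.0027 0.032 ]
[459 293  53  51 776] [483.7 323.2] [ 0.8298 -0.4657  0.032 ]
terra
[231  82  27  24 408] [246.7  94. ] [0.7651 0.7163 0.032 ]
[ 331  133   59   40 1177] [365.  148.7] [0.9821 0.1462 0.032 ]
[ 321  155   32   42 1026] [336.4 175. ] [0.8181 0.0511 0.032 ]
[ 227  172   79   77 3256] [265.3 211.8] [ 0.5602 -0.0251  0.032 ]
[327 284  25  32 614] [338.5 299.7] [ 0.601  -0.3246  0.032 ]
```

View pics/pb.png

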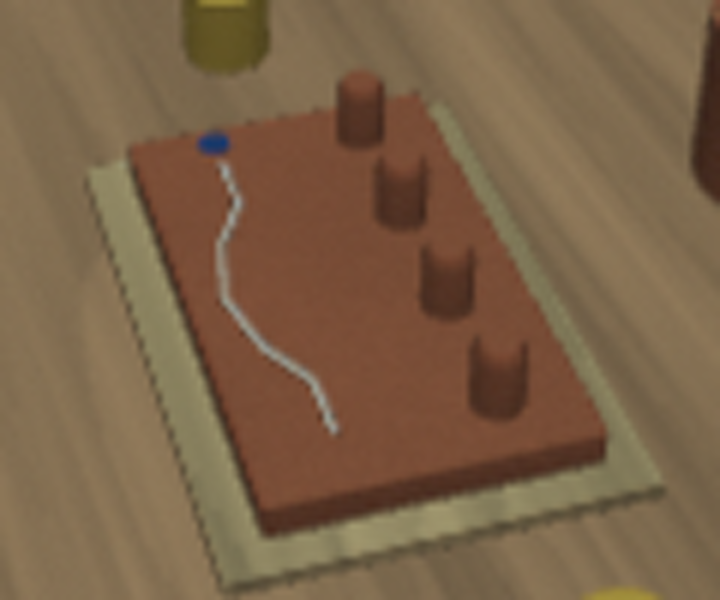

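The enlarged side crop shows the panel top, with the blue dot at crop (214,143), the seam running down to (335,430), and four spigots on the far half. I'll measure the panel, rest and gun from both views.

```bash
cat >> h.py <<'E'
def seamfit(d,box):
    x0,y0,x1,y1=box; c=d['color'].astype(int); hsv=cv2.cvtColor(d['color'],cv2.COLOR_RGB2HSV)
    m=np.zeros(c.shape[:2],bool); m[y0:y1,x0:x1]=True
    return m,hsv
def rel(P,yaw=None,cmd=None):
    """shift/spin in tool axes to bring TCP to P with tool x heading yaw (world)"""
    s=arm.observe(); M=R.from_rotvec(s['ee_rot']).as_matrix()
    t=M.T@(np.asarray(P)-s['position']); h=np.arctan2(M[1,0],M[0,0])
    sp=None if yaw is None else -((yaw-h+np.pi)%(2*np.pi)-np.pi)
    print('shift',t.round(4),'spin',sp,'heading',round(h,4),'pos',s['position'].round(4))
E
python3 - <<'E'
from h import *
s=arm.observe(); print(R.from_rotvec(s['ee_rot']).as_matrix().round(3))
rel([0.46,-0.03,0.30],0)
for n,box,q in (('scene',(210,195,305,240),0),('side',(225,165,300,250),0)):
    d=load(n); c=d['color'].astype(int); x0,y0,x1,y1=box
    r=c[y0:y1,x0:x1]; hsv=cv2.cvtColor(d['color'],cv2.COLOR_RGB2HSV)[y0:y1,x0:x1]
    m=(hsv[...,1]<100)&(hsv[...,2]>110)
    v,u=np.nonzero(m); P=plane(d,np.c_[u+x0,v+y0],0.032)
    ok=P[:,0]<0.60; P=P[ok]; P=P[np.argsort(P[:,1])]; print(n,len(P)); print(P[::max(1,len(P)//25),:2].round(4).tolist())
E
```

```text
[[-0.925  0.381 -0.   ]
 [ 0.381  0.925 -0.001]
 [-0.    -0.001 -1.   ]]
shift [-0.4367 -0.4772 -0.0623] spin 2.750750144297611 heading 2.7508 pos [0.238  0.5775 0.2371]
scene 151
[[0.5804, -0.1303], [0.5229, -0.0867], [0.5214, -0.0778], [0.5229, -0.059], [0.5158, -0.0451], [0.5082, -0.0281], [0.5052, -0.0103], [0.5063, 0.0113], [0.5134, 0.0246], [0.5114, 0.0364], [0.5195, 0.0435], [0.5269, 0.0535], [0.5299, 0.0628], [0.5284, 0.0715], [0.5304, 0.0865], [0.5333, 0.0957], [0.5834, 0.1291], [0.5706, 0.1309], [0.5829, 0.1319], [0.566, 0.1334], [0.5444, 0.1346], [0.5906, 0.1353], [0.5265, 0.1362], [0.5779, 0.1372], [0.5127, 0.1381], [0.5391, 0.14]]
side 1502
[[0.5859, -0.1737], [0.5515, -0.1539], [0.5361, -0.148], [0.577, -0.1432], [0.5154, -0.1367], [0.443, -0.1157], [0.4459, -0.1067], [0.4487, -0.0975], [0.4594, -0.0876], [0.4346, -0.078], [0.4452, -0.0677], [0.4538, -0.0563], [0.4626, -0.0445], [0.4693, -0.0316], [0.4713, -0.0164], [0.471, 0.0001], [0.4718, 0.0209], [0.5222, 0.0458], [0.4861, 0.0784], [0.5671, 0.1326], [0.5171, 0.1414], [0.5637, 0.1502], [0.5541, 0.1594], [0.5836, 0.1704], [0.5164, 0.1909], [0.5256, 0.2222]]
```

View pics/pa.png

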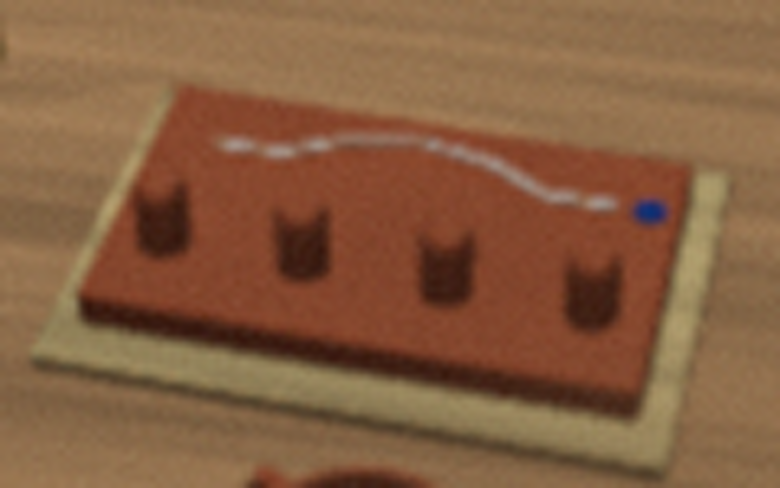

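The second crop confirms the panel layout, with the seam start by the dot at crop (600,203) and the end at (220,143). I'll move to look at the panel from above with the wrist camera.

Request:
jog_arm:
  moves:
    - [-0.03,-0.02,0,0]
    - [-0.07,-0.05,0,-0.04]
    - [-0.11,-0.08,0,-0.08]
    - [-0.15,-0.11,0,-0.12]
    - [-0.19,-0.14,0,-0.16]
    - [-0.23,-0.17,0,-0.2]
    - [-0.27,-0.2,0,-0.24]
    - [-0.31,-0.23,0,-0.28]
    - [-0.35,-0.26,0,-0.32]
    - [-0.39,-0.29,0,-0.36]
    - [-0.43,-0.32,0,-0.39]
    - [-0.47,-0.345,0.01,-0.39]
    - [-0.51,-0.375,0.02,-0.39]
    - [-0.535,-0.395,0.027,-0.39]
    - [-0.545,-0.4,0.027,-0.39]
    - [-0.545,-0.4,0.027,-0.39]
    - [-0.545,-0.4,0.027,-0.39]

```text
clock: 2.28
position: [0.5892, 0.0023, 0.211]
ee_rot: [0.002, -3.142, -0.002]
force: [-0.1, 0.6, -0.5]
width: 0.999
gripper_force: 0.0
```

```bash
python3 - <<'E'
from h import *
print(arm.observe()['joints'].round(3)); rel([0.59,0,0.21],np.pi)
d=grab('wrist'); save(d,'w1.png'); print(cam(d)[1])
E
```

```text
[-0.255  0.401  0.224  1.712 -0.102  1.04   1.575]
shift [-0.0008 -0.0023  0.001 ] spin 0.0013085504060157405 heading -3.1403 pos [0.5892 0.0023 0.211 ]
[0.51723099 0.00170937 0.35798876]
```

View pics/w1.png

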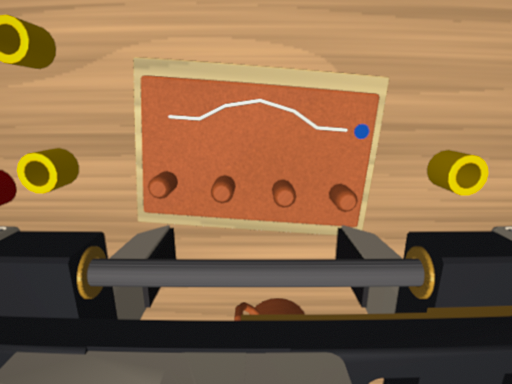

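The wrist view shows the seam clearly: it starts at (346,131), bends near (317,128), (294,110), (260,100), (225,106) and (200,119), and ends at (169,117). The spigot tops are at about (166,180), (226,183), (286,187) and (348,194). Sleeve tops are at (40,172), (468,175) and (8,40).

```bash
cat > m2.py <<'E'
from h import *
d=load('wrist'); hsv=cv2.cvtColor(d['color'],cv2.COLOR_RGB2HSV); H,S,V=[hsv[...,i].astype(int) for i in range(3)]
t=((H<=14)|(H>172))&(S>140)&(V>60); t[:60]=0;t[232:]=0; t[:,:125]=0; t[:,390:]=0
cn=max(cv2.findContours(t.astype(np.uint8),0,2)[0],key=cv2.contourArea)
hull=cv2.convexHull(cn); ap=cv2.approxPolyDP(hull,6,True)[:,0]; print('panel px',ap.tolist()); 
C=plane(d,ap,0.032); print(C.round(4)); print('sides',[np.linalg.norm(C[i]-C[i-1]).round(4) for i in range(len(C))])
p=np.zeros(t.shape,np.uint8); cv2.fillConvexPoly(p,hull,1); p=cv2.erode(p,np.ones((7,7)))
s=(S<110)&(V>140)&(p>0); v,u=np.nonzero(s); Q=plane(d,np.c_[u,v],0.032)[:,:2]; print('seam n',len(u),u.min(),u.max())
b=(H>105)&(H<130)&(S>150)&(p>0); bv,bu=np.nonzero(b); B=plane(d,[[bu.mean(),bv.mean()]],0.032)[0]; print('dot',B)
k=np.array([(346,131),(317,128),(294,110),(260,100),(225,106),(200,119),(169,117)],float); K=plane(d,k,0.032)[:,:2]
from scipy.optimize import least_squares
def dist(K):
    a=K[:-1];e=K[1:]-a; w=np.clip(((Q[:,None]-a)*e).sum(2)/(e**2).sum(1),0,1); return np.linalg.norm(Q[:,None]-a-w[...,None]*e,axis=2).min(1)
L0=np.linalg.norm(np.diff(K,axis=0),axis=1)
f=least_squares(lambda x:np.r_[dist(x.reshape(-1,2))*3e0,0.1*(x-K.ravel())],K.ravel()); F=f.x.reshape(-1,2)
print('seam',F.round(4).tolist(),'len',np.linalg.norm(np.diff(F,axis=0),axis=1).sum().round(4),'rms',np.sqrt((dist(F)**2).mean()), 'dot-start',np.linalg.norm(F[0]-B[:2]))
np.save('seam.npy',F)
y=(H>=22)&(H<=35)&(S>170)&(V>130)
print('sleeve tops');
n,l,st,c=cv2.connectedComponentsWithStats(y.astype(np.uint8))
for i in range(1,n):
    if st[i,4]>100:
        g=(l==i).astype(np.uint8); h=cv2.convexHull(np.vstack(cv2.findContours(g,0,1)[0]))[:,0]; W=plane(d,h,0.045)[:,:2].astype(np.float32); print(st[i],cv2.minEnclosingCircle(W))
E
python3 m2.py
python3 - <<'E'
from h import *
F=np.load('seam.npy')
for n in('scene','side'):
    d=load(n); print(n,proj(d,np.c_[F,np.full(7,.032)])[[0,3,6]].round(1).tolist())
E
```

```text
panel px [[142, 76], [377, 94], [357, 224], [145, 211]]
[[ 0.4821 -0.1132  0.032 ]
 [ 0.4994  0.1285  0.032 ]
 [ 0.6429  0.1202  0.032 ]
 [ 0.6271 -0.1235  0.032 ]]
sides [np.float64(0.1454), np.float64(0.2423), np.float64(0.1437), np.float64(0.2442)]
seam n 847 168 369
dot [0.53732768 0.11518339 0.032     ]
seam [[0.5376, 0.1237], [0.5339, 0.0674], [0.5169, 0.0426], [0.5062, 0.0069], [0.5114, -0.0291], [0.5247, -0.057], [0.5221, -0.0895]] len 0.2237 rms 0.0016339168940604169 dot-start 0.008552165405169116
sleeve tops
[  0  14  29  50 693] ((0.4461553394794464, -0.24033625423908234), 0.022648418322205544)
[ 17 152  41  42 848] ((0.5797773599624634, -0.23306971788406372), 0.022890493273735046)
[447 154  42  42 887] ((0.5819449424743652, 0.23214960098266602), 0.02329855039715767)
scene [[298.4, 213.0], [260.6, 201.8], [228.1, 201.7]]
side [[239.5, 181.8], [242.0, 209.1], [260.5, 231.9]]
```

```bash
sed -i 's/^s=(S<110).*/bm=cv2.dilate(((H>100)\&(H<135)\&(S>60)\&(p>0)).astype(np.uint8),np.ones((7,7)))\ns=(S<125)\&(V>140)\&(p>0)\&(bm==0); v,u=np.nonzero(s); Q=plane(d,np.c_[u,v],0.032)[:,:2]; print("seam n",len(u),u.min(),u.max())/' m2.py; python3 m2.py | grep -E 'seam|dot'
python3 - <<'E'
from h import *
d=load('wrist')
r=cv2.resize(d['color'][160:215,135:375],(800,183),interpolation=cv2.INTER_CUBIC)
c=load('side')['color'][165:240,255:305]; c=cv2.resize(c,(400,600),interpolation=cv2.INTER_CUBIC)
o=np.zeros((600,800,3),np.uint8); o[:183]=r
o2=cv2.resize(load('side')['color'][310:384,240:360],(800,417)[:2],interpolation=cv2.INTER_CUBIC); o[183:]=o2
cv2.imwrite('pics/c1.png',o[...,::-1])
g=np.array([[166,180],[226,183],[286,187],[348,194]]); print(plane(d,g,0.066).round(4).tolist())
E
```

```text
seam n 882 168 347
dot [0.53732768 0.11518339 0.032     ]
seam [[0.5361, 0.1002], [0.5339, 0.0671], [0.517, 0.0427], [0.5062, 0.007], [0.5114, -0.0291], [0.5246, -0.0568], [0.5222, -0.0892]] len 0.1999 rms 0.0013548909957182235 dot-start 0.014991683152165097
[[0.5832, -0.0862, 0.066], [0.5863, -0.0267, 0.066], [0.5903, 0.0329, 0.066], [0.5976, 0.0957, 0.066]]
```

View pics/c1.png

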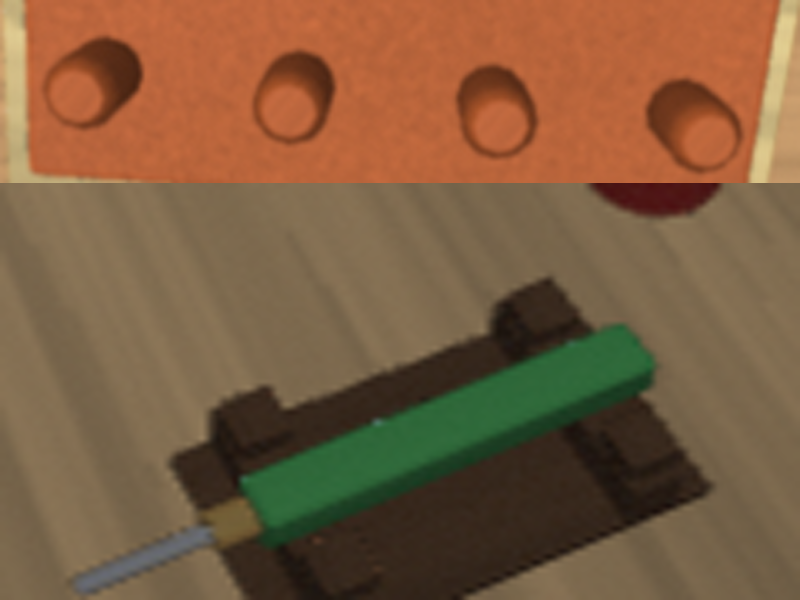

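The crop shows spigot tops at about wrist pixels (157,189), (222,193), (284,198) and (348,202). The stylus lies in its rest with its tip towards the lower left, top-face corners at crop (242,478), (268,515), (622,326) and (655,362).

```bash
python3 - <<'E'
from h import *
d=load('wrist'); g=np.array([[157.2,189.1],[222,193.3],[284.4,198.4],[348,201.7]]); P=plane(d,g,0.066); print(P.round(4).tolist(),np.linalg.norm(np.diff(P,axis=0),axis=1))
d=load('side'); c=np.array([(242,478),(268,515),(622,326),(655,362)])*[120/800,74/417]+[240,310-183*74/417]
P=plane(d,c,0.042); print(P.round(4)); m=P.mean(0); f=P[:2].mean(0)-P[2:].mean(0); yaw=np.arctan2(f[1],f[0]); print(m,np.linalg.norm(f),yaw)
rel(m+[0,0,0.10],yaw)
E
```

```text
[[0.5925, -0.0958, 0.066], [0.5969, -0.031, 0.066], [0.6022, 0.0317, 0.066], [0.6057, 0.0963, 0.066]] [0.0650086  0.06284529 0.06477944]
[[ 0.4325 -0.4001  0.042 ]
 [ 0.4344 -0.4125  0.042 ]
 [ 0.5484 -0.3918  0.042 ]
 [ 0.5505 -0.4055  0.042 ]]
[ 0.49145728 -0.40247695  0.042     ] 0.11622908686736493 -3.0757394533989424
shift [ 0.0984 -0.4046  0.0687] spin -0.06438340179437985 heading -3.1401 pos [0.5892 0.0023 0.211 ]
```

Request:
jog_arm:
  moves:
    - [0.01,-0.03,0,0]
    - [0.02,-0.08,0,-0.02]
    - [0.03,-0.13,0,-0.04]
    - [0.045,-0.18,0,-0.06]
    - [0.06,-0.23,0,-0.064]
    - [0.07,-0.28,0.01,-0.064]
    - [0.08,-0.33,0.03,-0.064]
    - [0.09,-0.37,0.05,-0.064]
    - [0.0984,-0.395,0.06,-0.064]
    - [0.0984,-0.4046,0.06,-0.064]
    - [0.0984,-0.4046,0.06,-0.064]
    - [0.0984,-0.4046,0.06,-0.064]

```text
clock: 3.82
position: [0.4923, -0.4023, 0.1514]
ee_rot: [-0.103, 3.139, 0.001]
force: [0.4, -0.5, -0.1]
width: 1.0
gripper_force: 0.0
```

```bash
python3 - <<'E'
from h import *
d=grab('wrist'); hsv=cv2.cvtColor(d['color'],cv2.COLOR_RGB2HSV); H,S,V=[hsv[...,i].astype(int) for i in range(3)]
g=((H>=45)&(H<=80)&(S>130)&(V>40)).astype(np.uint8)
cn=max(cv2.findContours(g,0,1)[0],key=cv2.contourArea); r=cv2.minAreaRect(cn); print(r,plane(d,[r[0]],0.042).round(4)); b=cv2.boxPoints(r); print(plane(d,b,0.042).round(4))
s=arm.observe(); print(s['joints'].round(3)); rel([0.4915,-0.4025,0.15],-3.0757); save(d,'w2.png')
E
```

```text
((255.49996948242188, 189.49998474121094), (128.99996948242188, 20.999996185302734), 90.0) [[ 0.4869 -0.4027  0.042 ]]
[[ 0.4324 -0.4149  0.042 ]
 [ 0.4312 -0.3976  0.042 ]
 [ 0.5483 -0.3888  0.042 ]
 [ 0.5496 -0.4084  0.042 ]]
[ 0.41   0.536  0.287  1.664 -0.178  0.966  2.397]
shift [ 0.0006 -0.      0.0013] spin -0.000364149060275043 heading -3.0761 pos [ 0.4921 -0.4025  0.1513]
```

View pics/w2.png

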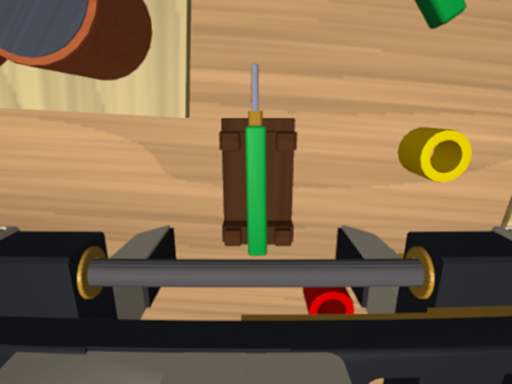

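The stylus is lined up with the hand, handle spanning (257,127)–(257,254) and needle up to (255,66). The measured centre agrees with the side view, so I'll go down and grip.

Request:
jog_arm:
  moves:
    - [0.0006,0,0.03,0]
    - [0.0006,0,0.07,0]
    - [0.0006,0,0.1,0]
    - [0.0006,0,0.115,0]
    - [0.0006,0,0.122,0]
    - [0.0006,0,0.122,0]
    - [0.0006,0,0.122,0]
  hand: 0.07

```text
clock: 4.75
position: [0.4909, -0.4046, 0.0298]
ee_rot: [-0.099, 3.139, -0.002]
force: [0.8, -0.1, 0.5]
width: 0.763
gripper_force: 0.0
```

Request:
jog_arm:
  moves:
    - [0,0,0,0]
    - [0,0,0,0]
    - [0,0,0,0]
    - [0,0,0,0]
    - [0,0,0,0]
    - [0,0,0,0]
    - [0,0,0,0]
  hand: 0.0
  newtons: 20

```text
clock: 5.62
position: [0.4902, -0.404, 0.0287]
ee_rot: [0.099, -3.14, -0.0]
force: [-0.2, 1.0, 0.6]
width: 0.194
gripper_force: 20.0
```

Request:
jog_arm:
  moves:
    - [0,0,-0.02,0]
    - [0,0,-0.06,0]
    - [0,0,-0.1,0]
    - [-0.01,-0.003,-0.1,0.18]
    - [-0.02,-0.006,-0.1,0.36]
    - [-0.03,-0.009,-0.1,0.54]
    - [-0.04,-0.012,-0.1,0.72]
    - [-0.05,-0.015,-0.1,0.9]
    - [-0.06,-0.018,-0.1,1.08]
    - [-0.07,-0.021,-0.1,1.26]
    - [-0.08,-0.024,-0.1,1.44]
    - [-0.088,-0.0255,-0.1,1.62]
    - [-0.088,-0.0255,-0.1,1.8]
    - [-0.088,-0.0255,-0.1,1.98]
    - [-0.088,-0.0255,-0.1,2.16]
    - [-0.088,-0.0255,-0.1,2.34]
    - [-0.088,-0.0255,-0.1,2.52]
    - [-0.088,-0.0255,-0.1,2.7]
    - [-0.088,-0.0255,-0.1,2.88]
    - [-0.088,-0.0255,-0.1,3.06]

```text
clock: 8.12
position: [0.5803, -0.4236, 0.1301]
ee_rot: [-3.133, -0.219, -0.002]
force: [-0.3, -0.1, -1.0]
width: 0.194
gripper_force: 20.0
```

```bash
python3 - <<'E'
from h import *
s=arm.observe(); print(s['joints'].round(3),s['width'],s['force']); rel([0.5795,-0.4236,0.031],0.066)
d=grab('side');save(d,'s3.png')
cv2.imwrite('pics/s3c.png',cv2.resize(d['color'][260:384,220:420],(800,496),interpolation=cv2.INTER_CUBIC)[...,::-1])
E
```

```text
[ 0.014  0.898  1.058  1.486 -0.809  1.234 -0.25 ] 0.19363655280968975 [-0.34074043 -0.05316065 -0.97370051]
shift [-0.0009 -0.      0.0991] spin 0.07362774057996768 heading 0.1396 pos [ 0.5803 -0.4236  0.1301]
```

View pics/s3c.png

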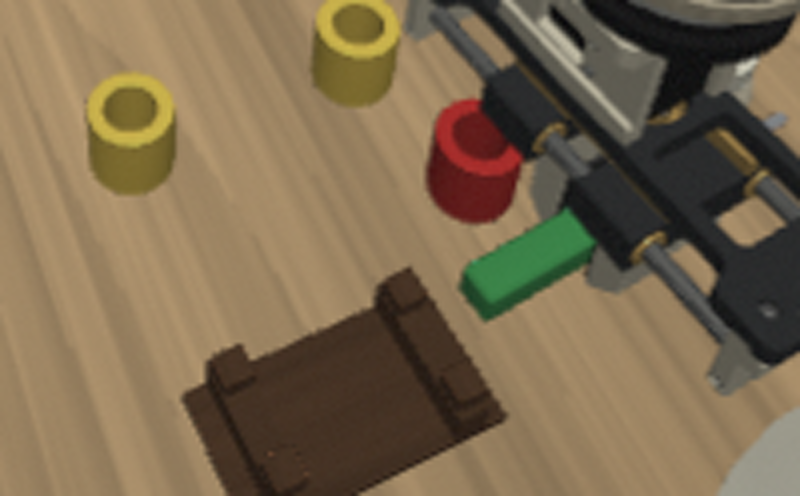

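The side crop shows the tool gripped level over the bench, tail towards the rest. The rest's ear tops are at crop (405,287), (465,383) and (232,365).

```bash
python3 - <<'E'
from h import *
d=load('side'); P=plane(d,np.array([(405,287),(465,383),(232,365)])/4+[220,260],0.036); print(P.round(4))
e=P[0]-P[1];f=P[0]-P[2];print(np.linalg.norm(e),np.linalg.norm(f),np.arctan2(f[1],f[0]),'ear yaw',np.arctan2(-e[0],e[1]))
c=P[0]-f/2-e/2; print('centre',c)
E
```

```text
[[ 0.5336 -0.3751  0.036 ]
 [ 0.5364 -0.4239  0.036 ]
 [ 0.4442 -0.3807  0.036 ]]
0.04882217012987826 0.08955384534993209 0.06172389346628729 ear yaw 0.058974369203686025
centre [ 0.49030158 -0.40227939  0.036     ]
```

Request:
jog_arm:
  moves:
    - [0.004,0,0.03,0.073]
    - [0.004,0,0.06,0.073]
    - [0.004,0,0.075,0.073]
    - [0.004,0,0.082,0.073]
    - [0.004,0,0.086,0.073]
    - [0.004,0,0.089,0.073]
    - [0.004,0,0.092,0.073]
    - [0.004,0,0.095,0.073]
    - [0.004,0,0.098,0.073]
    - [0.004,0,0.1,0.073]
    - [0.004,0,0.1,0.073]

```text
clock: 9.55
position: [0.584, -0.4235, 0.0287]
ee_rot: [3.139, 0.113, 0.001]
force: [4.8, -0.7, 3.7]
width: 0.192
gripper_force: 20.0
```

```bash
python3 - <<'E'
from h import *
s=arm.observe(); print(s['joints'].round(3),s['width'],s['force'],s['position'])
d=grab('wrist')
e=grab('side')
o=np.zeros((600,800,3),np.uint8); o[:300,:400]=cv2.resize(d['color'],(400,300),interpolation=cv2.INTER_AREA); o[300:]=cv2.resize(e['color'][300:375,260:460],(800,300),interpolation=cv2.INTER_CUBIC)
o[:300,400:]=cv2.resize(d['color'][90:240,156:356],(400,300))
cv2.imwrite('pics/t4.png',o[...,::-1])
E
```

```text
[ 0.034  1.009  0.991  1.546 -0.916  1.103 -0.252] 0.1920297774624313 [ 4.80684077 -0.65910643  3.65351666] [ 0.58395897 -0.42349243  0.02866283]
```

View pics/t4.png

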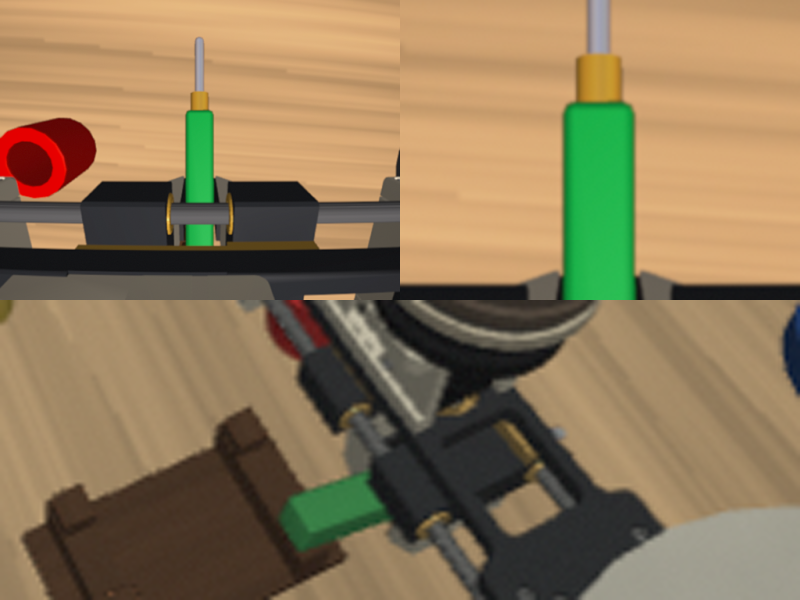

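The wrist view shows the tool straight in the fingers with the tip at about wrist pixel (256,49). The side crop shows the tail lying on the ear.

```bash
cat >> h.py <<'E'
def tip(d=None,off=0.004):
    """needle tip from wrist view: topmost needle pixel -> ray, at 110 mm from grip centre; depth map as a check"""
    if d is None: d=grab('wrist')
    s=arm.observe(); z=d['z_map']; hsv=cv2.cvtColor(d['color'],cv2.COLOR_RGB2HSV)
    # needle: bluish grey
    H,S,V=[hsv[...,i].astype(int) for i in range(3)]
    m=(((H>110)|(S<45))&(S<90)&(V>90)&(V<235)); m[:,:225]=0; m[:,290:]=0; m[175:]=0
    n,l,st,c=cv2.connectedComponentsWithStats(m.astype(np.uint8)); i=1+np.argmax(st[1:,4]); b=st[i]
    v0=b[1]; u0=np.nonzero(l[v0+3]==i)[0].mean()
    M,cc=cam(d); w=(rays(d,[[u0,v0]])@M)[0]; G=s['position']+[0,0,off]
    w/=np.linalg.norm(w); g=G-cc; t=g@w; q=0.1135**2-(g@g-t*t)
    for sg in(-1,1):
        P=cc+w*(t+sg*np.sqrt(max(q,0))); 
        if sg==1: out=P
        print('tip px',u0,v0,b.tolist(),P.round(4),'rel',(P-s['position']).round(4))
    zz=z[v0:v0+8,int(u0)-1:int(u0)+2]; print('depth pt',depth(d,[[u0,v0+4]]).round(4))
    return d
E
python3 - <<'E'
from h import *
tip(load('wrist'))
E
```

```text
tip px 254.5 48 [250, 48, 11, 69, 723] [ 0.6692 -0.4175  0.1073] rel [0.0854 0.0059 0.0785]
tip px 254.5 48 [250, 48, 11, 69, 723] [ 0.6903 -0.4156 -0.0058] rel [ 0.1065  0.0078 -0.0345]
depth pt [[ 0.6862 -0.4157  0.0059]]
```

Request:
jog_arm:
  moves:
    - [0,0,-0.02,0]
    - [0,0,-0.06,0]
    - [0,0,-0.1,0]
    - [-0.01,-0.04,-0.1,0]
    - [-0.02,-0.09,-0.1,0.02]
    - [-0.03,-0.14,-0.1,0.04]
    - [-0.04,-0.19,-0.1,0.06]
    - [-0.05,-0.24,-0.1,0.072]
    - [-0.06,-0.29,-0.1,0.072]
    - [-0.07,-0.34,-0.1,0.072]
    - [-0.08,-0.39,-0.1,0.072]
    - [-0.09,-0.44,-0.1,0.072]
    - [-0.1,-0.48,-0.1,0.072]
    - [-0.11,-0.51,-0.09,0.072]
    - [-0.116,-0.528,-0.07,0.072]
    - [-0.116,-0.5334,-0.056,0.072]
    - [-0.116,-0.5334,-0.056,0.072]
    - [-0.116,-0.5334,-0.056,0.072]

```text
clock: 11.9
position: [0.4303, 0.0991, 0.0853]
ee_rot: [3.141, -0.003, 0.001]
force: [-0.7, -0.2, -0.6]
width: 0.192
gripper_force: 20.0
```

```bash
python3 - <<'E'
from h import *
s=arm.observe(); print(s['joints'].round(3),s['width'],s['force']); rel([0.4296,0.1002,0.085],0)
d=tip(); cv2.imwrite('pics/w5.png',cv2.resize(d['color'][20:220,130:390],(780,600),interpolation=cv2.INTER_CUBIC)[...,::-1])
E
```

```text
[-1.17   0.647  1.211  2.235 -0.848  0.851 -0.971] 0.19172975552696284 [-0.6798195  -0.18682067 -0.60784363]
shift [-0.0007 -0.0011  0.0003] spin -0.0021044538902912358 heading -0.0021 pos [0.4303 0.0991 0.0853]
tip px 255.0 47 [250, 47, 17, 69, 704] [0.5159 0.0987 0.1639] rel [ 0.0856 -0.0005  0.0786]
tip px 255.0 47 [250, 47, 17, 69, 704] [0.5373 0.0988 0.0514] rel [ 0.107  -0.0004 -0.034 ]
depth pt [[0.5328 0.0988 0.0651]]
```

View pics/w5.png

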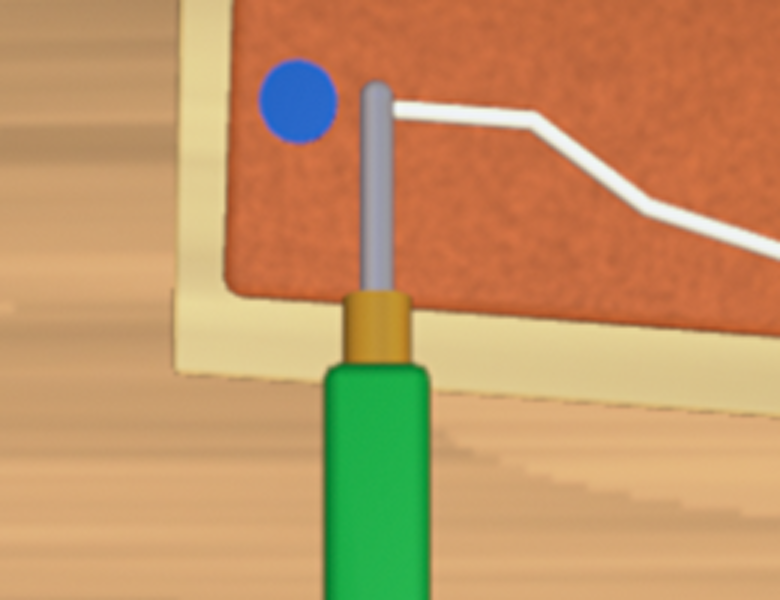

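The crop shows the needle tip over the seam's start beside the blue dot, with the seam bends at crop (535,120) and (648,207), i.e. wrist pixels (308.3,60) and (346,89). I'll check the seam map against this closer view.

```bash
python3 - <<'E'
from h import *
d=load('wrist'); F=np.load('seam.npy'); print(plane(d,[[308.3,60],[346,89]],0.032).round(4), F[1:3].round(4))
hsv=cv2.cvtColor(d['color'],cv2.COLOR_RGB2HSV);H,S,V=[hsv[...,i].astype(int) for i in range(3)]
b=(H>100)&(H<130)&(S>120); b[:,:200]=0;b[:,260:]=0; v,u=np.nonzero(b); v0=v;B=plane(d,[[u.mean(),v.mean()]],.032)[0];print('dot',B,len(u))
s=(S<90)&(V>190); s[:,:262]=0; v,u=np.nonzero(s); Q=plane(d,np.c_[u,v],0.032)[:,:2]
for k in range(3,6):
    a=F[k-1];
from scipy.spatial import cKDTree
pts=np.vstack([np.linspace(F[i],F[i+1],100) for i in range(6)]); ok=(Q[:,1]>F[-1,1])&(Q[:,0]>.49)&(Q[:,0]<.56); Q=Q[ok]
dd,ii=cKDTree(pts).query(Q); dv=Q-pts[ii]; g=dd<.008; print(len(Q),g.sum(),'mean offset',dv[g].mean(0),'rms',dd[g].mean(), Q[g,1].min(),Q[g,1].max())
E
```

```text
[[0.5336 0.066  0.032 ]
 [0.5165 0.0414 0.032 ]] [[0.5339 0.0671]
 [0.517  0.0427]]
dot [0.53744618 0.11490477 0.032     ] 526
1888 1547 mean offset [ 6.11120818e-05 -7.33836503e-05] rms 0.0009100375551358204 -0.06662121311485676 0.09458654530426137
```

Request:
jog_arm:
  moves:
    - [-0.0005,-0.0005,0.008,0]
    - [-0.0005,-0.0005,0.016,0]
    - [-0.0005,-0.0005,0.021,0]
    - [-0.0005,-0.0005,0.024,0]
    - [-0.0005,-0.0005,0.026,0]
    - [-0.0005,-0.0005,0.026,0]
    - [-0.0005,-0.0005,0.026,0]

```text
clock: 12.82
position: [0.4293, 0.1008, 0.0588]
ee_rot: [-3.142, 0.0, -0.0]
force: [-0.3, 0.6, -1.7]
width: 0.194
gripper_force: 20.0
```

```bash
python3 - <<'E'
from h import *
s=arm.observe(); print(s['joints'].round(3),s['position'],s['force'],s['clock'])
d=tip(); hsv=cv2.cvtColor(d['color'],cv2.COLOR_RGB2HSV)
F=np.load('seam.npy'); print(proj(d,np.c_[F,np.full(7,.032)])[:3].round(1).tolist(), plane(d,[[255,48]],0.035))
cv2.imwrite('pics/w6.png',cv2.resize(d['color'][25:175,200:350],(600,600),interpolation=cv2.INTER_CUBIC)[...,::-1])
E
```

```text
[-1.126  0.679  1.14   2.256 -0.917  0.802 -0.922] [0.42929252 0.1007833  0.05882406] [-0.26644545  0.62806793 -1.72266972] 12.825
tip px 258.0 42 [250, 42, 40, 74, 735] [0.5163 0.0999 0.1358] rel [ 0.087  -0.0009  0.0769]
tip px 258.0 42 [250, 42, 40, 74, 735] [0.5379 0.0991 0.0299] rel [ 0.1086 -0.0017 -0.029 ]
depth pt [[0.5354 0.0991 0.0325]]
[[255.9, 44.7], [318.1, 49.5], [361.1, 83.1]] [[0.53394169 0.10069879 0.035     ]]
```

View pics/w6.png

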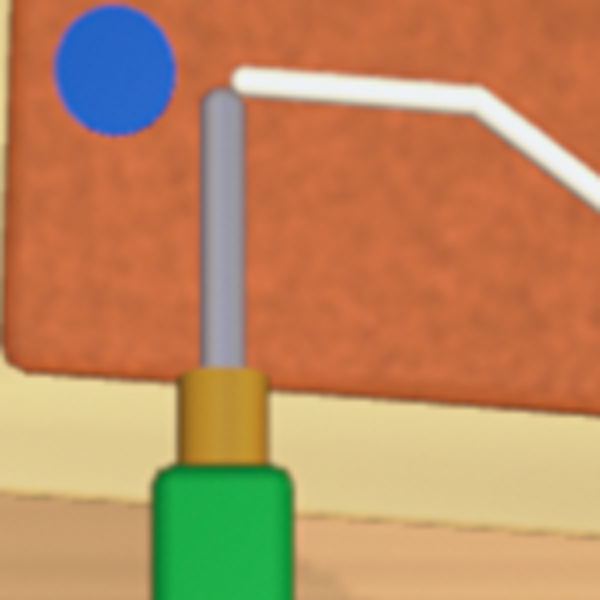

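The crop shows the needle end at crop (223,92), about 3 px short of and left of the seam's rounded start at (237,80). I'll read tilt and tip height off the depth map.

```bash
cat > dm.py <<'E'
from h import *
def needle(d):
    s=arm.observe(); g=s['position']+[0,0,.004]
    M,c=cam(d)
    col=np.array([[256,v] for v in range(40,175)]); P=depth(d,col)-g
    return col,P
if __name__=='__main__':
    d=load('wrist'); col,P=needle(d)
    for k in range(0,135,4): print(col[k,1],d['color'][col[k,1],256].tolist(),P[k].round(4))
    Q=plane(d,[[260.3,45],[320,50],[260.3,44]],.032); print(Q)
E
python3 dm.py
```

```text
40 [199, 107, 64] [ 0.1096 -0.0006 -0.0331]
44 [195, 107, 68] [ 0.1071 -0.0006 -0.0308]
48 [148, 142, 148] [ 0.104  -0.0006 -0.0247]
52 [153, 153, 171] [ 0.102  -0.0006 -0.0239]
56 [153, 153, 167] [ 0.1001 -0.0006 -0.024 ]
60 [154, 154, 168] [ 0.0979 -0.0006 -0.0221]
64 [154, 154, 168] [ 0.096  -0.0006 -0.0226]
68 [153, 154, 168] [ 0.094  -0.0006 -0.0223]
72 [154, 153, 168] [ 0.0919 -0.0006 -0.0207]
76 [154, 154, 168] [ 0.09   -0.0006 -0.021 ]
80 [155, 155, 170] [ 0.088  -0.0006 -0.0198]
84 [155, 155, 170] [ 0.086  -0.0006 -0.0188]
88 [154, 155, 170] [ 0.084  -0.0006 -0.0182]
92 [156, 155, 171] [ 0.082  -0.0006 -0.0178]
96 [155, 155, 171] [ 0.0801 -0.0006 -0.0182]
100 [155, 155, 172] [ 0.0781 -0.0006 -0.017 ]
104 [155, 155, 172] [ 0.0761 -0.0006 -0.0172]
108 [156, 156, 172] [ 0.0741 -0.0006 -0.0151]
112 [154, 155, 172] [ 0.0722 -0.0006 -0.015 ]
116 [170, 150, 136] [ 0.0702 -0.0006 -0.0147]
120 [187, 143, 52] [ 0.0683 -0.0006 -0.011 ]
124 [188, 143, 54] [ 0.0664 -0.0006 -0.0102]
128 [188, 143, 54] [ 0.0645 -0.0006 -0.0104]
132 [187, 143, 52] [ 0.0626 -0.0006 -0.0096]
136 [187, 143, 52] [ 0.0606 -0.0006 -0.0102]
140 [157, 127, 47] [ 0.0587 -0.0006 -0.0087]
144 [22, 158, 65] [ 0.057  -0.0006 -0.0062]
148 [26, 174, 73] [ 0.0552 -0.0006 -0.0053]
152 [26, 174, 72] [ 0.0532 -0.0006 -0.005 ]
156 [27, 175, 71] [ 0.0515 -0.0006 -0.0033]
160 [29, 175, 73] [ 0.0495 -0.0006 -0.0039]
164 [29, 175, 74] [ 0.0477 -0.0006 -0.0026]
168 [29, 176, 73] [ 0.0457 -0.0006 -0.0031]
172 [29, 176, 73] [ 0.044  -0.0006 -0.0015]
[[0.53598315 0.09789625 0.032     ]
 [0.53362379 0.06611005 0.032     ]
 [0.53647626 0.0978976  0.032     ]]
```

Request:
jog_arm:
  moves:
    - [0.0015,0.001,0.0003,0]
    - [0.003,0.002,0.0008,0]
    - [0.003,0.002,0.0012,0]
    - [0.0029,0.0032,0.0012,0]
    - [0.0028,0.0045,0.0012,0]
    - [0.0027,0.0057,0.0012,0]
    - [0.0026,0.007,0.0012,0]
    - [0.0025,0.0082,0.0012,0]
    - [0.0024,0.0095,0.0012,0]
    - [0.0023,0.0107,0.0012,0]
    - [0.0022,0.012,0.0012,0]
    - [0.0021,0.0132,0.0012,0]
    - [0.002,0.0145,0.0012,0]
    - [0.0019,0.0157,0.0012,0]
    - [0.0018,0.017,0.0012,0]
    - [0.0017,0.0182,0.0012,0]
    - [0.0016,0.0195,0.0012,0]

```text
clock: 15.0
position: [0.4308, 0.0812, 0.0575]
ee_rot: [-3.142, 0.0, -0.0]
force: [0.4, 0.7, 1.6]
width: 0.195
gripper_force: 20.0
```

```bash
cat > tr.py <<'E'
from h import *
from scipy.spatial import cKDTree
F=np.load('seam.npy')-[0.0003,0.001]; F[0]=[.5361,.0985]; F[6]+=[.0003,.001]
s=arm.observe(); print(s['clock'],s['joints'].round(2),s['position'].round(4),s['force'].round(1),s['width'].round(3))
d=grab('wrist'); hsv=cv2.cvtColor(d['color'],cv2.COLOR_RGB2HSV); H,S,V=[hsv[...,i].astype(int) for i in range(3)]
m=(H>105)&(H<135)&(S>10)&(S<60)&(V>100)&(V<185); m[:,:240]=0; m[:,272:]=0; m[120:]=0
v,u=np.nonzero(m); r=np.bincount(v,minlength=384); v0=np.nonzero(r>=4)[0].min(); u0=u[(v>=v0)&(v<v0+12)].mean()
E=plane(d,[[u0,v0]],.035)[0]; print('end px',u0.round(1),v0,E.round(4))
Z=depth(d,[[int(round(u0)),v0+k] for k in range(4,11)])[:,2]; print('needle top z near tip',np.median(Z).round(4))
sm=(S<90)&(V>185); sm[140:]=0; sv,su=np.nonzero(sm); Q=plane(d,np.c_[su,sv],.032)[:,:2]
for dy in(-.012,-.008,0.006,.01):
    q=Q[abs(Q[:,1]-E[1]-dy)<.002]; q=q[(abs(q[:,0]-E[0])<.02)]
    if len(q): print('seam seen at dy',dy,q.mean(0).round(4))
pts=np.vstack([np.linspace(F[i],F[i+1],100) for i in range(6)]); dd,i=cKDTree(pts).query(E[:2]); print('nearest map',pts[i].round(4),'err',(E[:2]-pts[i]).round(4),'seg',i//100)
E
python3 tr.py
```

```text
Traceback (most recent call last):
  File "tr.py", line 4, in <module>
    s=arm.observe(); print(s['clock'],s['joints'].round(2),s['position'].round(4),s['force'].round(1),s['width'].round(3))
                                                                                                      ^^^^^^^^^^^^^^^^
AttributeError: 'float' object has no attribute 'round'
```

```bash
sed -i "s/s\['width'\].round(3)/s['width']/" tr.py; python3 tr.py
```

```text
15.0 [-1.08  0.67  1.13  2.26 -0.92  0.79 -0.88] [0.4308 0.0812 0.0575] [0.4 0.7 1.6] 0.19465142385199902
end px 255.1 49 [0.5347 0.081  0.035 ]
needle top z near tip 0.0389
seam seen at dy -0.012 [0.5341 0.0689]
seam seen at dy -0.008 [0.5343 0.0729]
seam seen at dy 0.006 [0.5353 0.0872]
seam seen at dy 0.01 [0.5358 0.0911]
nearest map [0.5347 0.0812] err [-0.     -0.0001] seg 0
```

Request:
jog_arm:
  moves:
    - [0.0003,0.0012,0,0]
    - [0.0005,0.0025,0,0]
    - [0.0006,0.0037,0,0]
    - [0.0006,0.005,0,0]
    - [0.0005,0.0062,0,0]
    - [0.0004,0.0075,0,0]
    - [0.0003,0.0087,0,0]
    - [0.0003,0.01,0,0]
    - [0.0002,0.0112,0,0]
    - [0.0001,0.0125,0,0]
    - [0,0.0137,0,0]
    - [-0.0001,0.0149,0,0]
    - [-0.0008,0.0159,0,0]
    - [-0.0015,0.017,0,0]
    - [-0.0022,0.018,0,0]
    - [-0.003,0.019,0,0]
    - [-0.0037,0.0201,0,0]
    - [-0.0044,0.0211,0,0]
    - [-0.0051,0.0221,0,0]
    - [-0.0058,0.0232,0,0]

```text
clock: 17.55
position: [0.4249, 0.058, 0.0575]
ee_rot: [-3.142, 0.0, -0.0]
force: [-0.1, 0.4, 1.1]
width: 0.19
gripper_force: 20.0
```

```bash
python3 tr.py
```

```text
17.55 [-1.04  0.66  1.13  2.28 -0.91  0.77 -0.83] [0.4249 0.058  0.0575] [-0.1  0.4  1.1] 0.18995338750142532
end px 255.5 49 [0.5289 0.0577 0.035 ]
needle top z near tip 0.0385
seam seen at dy -0.012 [0.5195 0.0456]
seam seen at dy -0.008 [0.5222 0.0497]
seam seen at dy 0.006 [0.5318 0.0637]
seam seen at dy 0.01 [0.5338 0.0676]
nearest map [0.5281 0.0582] err [ 0.0008 -0.0006] seg 1
```

Request:
jog_arm:
  moves:
    - [-0.0007,0.001,0,0]
    - [-0.0015,0.002,0,0]
    - [-0.0022,0.003,0,0]
    - [-0.0029,0.004,0,0]
    - [-0.0037,0.005,0,0]
    - [-0.0044,0.006,0,0]
    - [-0.0051,0.007,0,0]
    - [-0.0058,0.008,0,0]
    - [-0.0066,0.009,0,0]
    - [-0.0073,0.01,0,0]
    - [-0.008,0.011,0,0]
    - [-0.0088,0.012,0,0]
    - [-0.0095,0.013,0,0]
    - [-0.0102,0.014,0,0]
    - [-0.011,0.015,0,0]
    - [-0.0117,0.016,0,0]
    - [-0.0121,0.0172,0,0]
    - [-0.0124,0.0184,0,0]
    - [-0.0128,0.0196,0,0]
    - [-0.0131,0.0208,0,0]

```text
clock: 20.1
position: [0.4118, 0.0372, 0.0575]
ee_rot: [-3.142, 0.0, 0.0]
force: [0.1, 1.0, 1.2]
width: 0.195
gripper_force: 20.0
```

```bash
python3 tr.py
```

```text
20.1 [-1.    0.63  1.13  2.32 -0.91  0.75 -0.78] [0.4118 0.0372 0.0575] [0.1 1.  1.2] 0.19522451895119305
end px 255.2 49 [0.5157 0.037  0.035 ]
needle top z near tip 0.0389
seam seen at dy -0.012 [0.5119 0.0249]
seam seen at dy -0.008 [0.5132 0.0289]
seam seen at dy 0.006 [0.5179 0.0432]
seam seen at dy 0.01 [0.5205 0.0471]
nearest map [0.5153 0.037 ] err [0.0005 0.    ] seg 2
```

Request:
jog_arm:
  moves:
    - [-0.0004,0.0012,0,0]
    - [-0.0007,0.0024,0,0]
    - [-0.0011,0.0036,0,0]
    - [-0.0014,0.0048,0,0]
    - [-0.0018,0.006,0,0]
    - [-0.0022,0.0072,0,0]
    - [-0.0025,0.0084,0,0]
    - [-0.0029,0.0096,0,0]
    - [-0.0032,0.0108,0,0]
    - [-0.0036,0.012,0,0]
    - [-0.004,0.0132,0,0]
    - [-0.0043,0.0144,0,0]
    - [-0.0047,0.0156,0,0]
    - [-0.005,0.0168,0,0]
    - [-0.0054,0.018,0,0]
    - [-0.0058,0.0192,0,0]
    - [-0.0061,0.0204,0,0]
    - [-0.0065,0.0216,0,0]
    - [-0.0068,0.0228,0,0]
    - [-0.0072,0.024,0,0]

```text
clock: 22.65
position: [0.4047, 0.0132, 0.0575]
ee_rot: [3.142, -0.0, 0.0]
force: [0.8, 1.6, 1.1]
width: 0.198
gripper_force: 20.0
```

```bash
python3 tr.py
```

```text
22.65 [-0.95  0.62  1.13  2.34 -0.9   0.73 -0.72] [0.4047 0.0132 0.0575] [0.8 1.6 1.1] 0.19792819158172367
end px 255.2 49 [0.5086 0.013  0.035 ]
needle top z near tip 0.0384
seam seen at dy -0.012 [0.5072 0.001 ]
seam seen at dy -0.008 [0.5067 0.0049]
seam seen at dy 0.006 [0.5103 0.019 ]
seam seen at dy 0.01 [0.5114 0.023 ]
nearest map [0.5081 0.0132] err [ 0.0005 -0.0002] seg 2
```

Request:
jog_arm:
  moves:
    - [-0.0004,0.0012,0,0]
    - [-0.0007,0.0024,0,0]
    - [-0.0011,0.0036,0,0]
    - [-0.0014,0.0048,0,0]
    - [-0.0018,0.006,0,0]
    - [-0.0021,0.0071,0,0]
    - [-0.0019,0.0083,0,0]
    - [-0.0017,0.0096,0,0]
    - [-0.0016,0.0108,0,0]
    - [-0.0014,0.0121,0,0]
    - [-0.0012,0.0133,0,0]
    - [-0.001,0.0145,0,0]
    - [-0.0008,0.0158,0,0]
    - [-0.0007,0.017,0,0]
    - [-0.0005,0.0183,0,0]
    - [-0.0003,0.0195,0,0]
    - [-0.0001,0.0207,0,0]
    - [0.0001,0.022,0,0]
    - [0.0002,0.0232,0,0]
    - [0.0004,0.0245,0,0]

```text
clock: 25.2
position: [0.4051, -0.0113, 0.0575]
ee_rot: [-3.142, 0.001, -0.0]
force: [-0.2, 0.3, 0.5]
width: 0.197
gripper_force: 20.0
```

```bash
python3 tr.py
```

```text
25.2 [-0.89  0.61  1.12  2.34 -0.9   0.73 -0.67] [ 0.4051 -0.0113  0.0575] [-0.2  0.3  0.5] 0.19665767834655234
end px 255.1 49 [ 0.509  -0.0115  0.035 ]
needle top z near tip 0.0386
seam seen at dy -0.012 [ 0.5109 -0.0235]
seam seen at dy -0.008 [ 0.5103 -0.0195]
seam seen at dy 0.006 [ 0.5083 -0.0054]
seam seen at dy 0.01 [ 0.5076 -0.0014]
nearest map [ 0.5084 -0.0115] err [0.0006 0.    ] seg 3
```

Request:
jog_arm:
  moves:
    - [0.0002,0.0012,0,0]
    - [0.0003,0.0025,0,0]
    - [0.0005,0.0037,0,0]
    - [0.0007,0.005,0,0]
    - [0.0009,0.0062,0,0]
    - [0.001,0.0074,0,0]
    - [0.0012,0.0087,0,0]
    - [0.0014,0.0099,0,0]
    - [0.0016,0.0112,0,0]
    - [0.0017,0.0124,0,0]
    - [0.0019,0.0136,0,0]
    - [0.0021,0.0149,0,0]
    - [0.0022,0.0161,0,0]
    - [0.0024,0.0174,0,0]
    - [0.0026,0.0186,0,0]
    - [0.0031,0.0197,0,0]
    - [0.0037,0.0209,0,0]
    - [0.0042,0.022,0,0]
    - [0.0048,0.0231,0,0]
    - [0.0053,0.0243,0,0]

```text
clock: 27.75
position: [0.4104, -0.0356, 0.0575]
ee_rot: [-3.142, 0.0, 0.0]
force: [-1.3, 1.2, 0.9]
width: 0.192
gripper_force: 20.0
```

```bash
python3 tr.py
```

```text
27.75 [-0.82  0.62  1.11  2.32 -0.89  0.73 -0.62] [ 0.4104 -0.0356  0.0575] [-1.3  1.2  0.9] 0.19248140286470222
end px 255.2 49 [ 0.5143 -0.0358  0.035 ]
needle top z near tip 0.0393
seam seen at dy -0.012 [ 0.5206 -0.0479]
seam seen at dy -0.008 [ 0.5185 -0.0438]
seam seen at dy 0.006 [ 0.512  -0.0299]
seam seen at dy 0.01 [ 0.5112 -0.0259]
nearest map [ 0.5139 -0.036 ] err [0.0004 0.0002] seg 4
```

Request:
jog_arm:
  moves:
    - [0.0005,0.0011,0,0]
    - [0.0011,0.0022,0,0]
    - [0.0016,0.0033,0,0]
    - [0.0021,0.0044,0,0]
    - [0.0026,0.0055,0,0]
    - [0.0032,0.0066,0,0]
    - [0.0037,0.0077,0,0]
    - [0.0042,0.0088,0,0]
    - [0.0047,0.0099,0,0]
    - [0.0053,0.011,0,0]
    - [0.0058,0.0121,0,0]
    - [0.0063,0.0132,0,0]
    - [0.0068,0.0143,0,0]
    - [0.0074,0.0154,0,0]
    - [0.0079,0.0165,0,0]
    - [0.0084,0.0176,0,0]
    - [0.0089,0.0187,0,0]
    - [0.0095,0.0198,0,0]
    - [0.01,0.0209,0,0]
    - [0.0105,0.022,0,0]

```text
clock: 30.3
position: [0.4209, -0.0576, 0.0575]
ee_rot: [-3.142, 0.001, -0.0]
force: [0.1, 1.0, 1.4]
width: 0.195
gripper_force: 20.0
```

```bash
python3 tr.py
```

```text
30.3 [-0.75  0.63  1.1   2.29 -0.88  0.74 -0.59] [ 0.4209 -0.0576  0.0575] [0.1 1.  1.4] 0.1950124642397185
end px 255.2 49 [ 0.5248 -0.0578  0.035 ]
needle top z near tip 0.0393
seam seen at dy -0.012 [ 0.5239 -0.0698]
seam seen at dy -0.008 [ 0.5243 -0.0659]
seam seen at dy 0.006 [ 0.5225 -0.0519]
seam seen at dy 0.01 [ 0.5206 -0.0479]
nearest map [ 0.5243 -0.0578] err [ 0.0005 -0.    ] seg 4
```

Request:
jog_arm:
  moves:
    - [-0.0001,0.0012,0,0]
    - [-0.0002,0.0025,0,0]
    - [-0.0003,0.0037,0,0]
    - [-0.0004,0.005,0,0]
    - [-0.0005,0.0062,0,0]
    - [-0.0005,0.0075,0,0]
    - [-0.0006,0.0087,0,0]
    - [-0.0007,0.01,0,0]
    - [-0.0008,0.0112,0,0]
    - [-0.0009,0.0125,0,0]
    - [-0.0009,0.0137,0,0]
    - [-0.001,0.015,0,0]
    - [-0.0011,0.0162,0,0]
    - [-0.0012,0.0175,0,0]
    - [-0.0013,0.0187,0,0]
    - [-0.0013,0.02,0,0]
    - [-0.0014,0.0212,0,0]
    - [-0.0015,0.0225,0,0]
    - [-0.0016,0.0237,0,0]
    - [-0.0017,0.025,0,0]

```text
clock: 32.85
position: [0.4192, -0.0826, 0.0575]
ee_rot: [3.142, -0.0, 0.0]
force: [1.5, -0.0, 0.4]
width: 0.195
gripper_force: 20.0
```

Request:
jog_arm:
  moves:
    - [-0.0001,0.0012,0,0]
    - [-0.0002,0.0025,0,0]
    - [-0.0003,0.0037,0,0]
    - [-0.0004,0.005,0,0]
    - [-0.0005,0.0062,0,0]
    - [-0.0006,0.0073,0,0]
    - [-0.0006,0.0073,0,0]

```text
clock: 33.72
position: [0.4186, -0.09, 0.0575]
ee_rot: [3.141, -0.001, 0.0]
force: [0.1, 0.1, 0.2]
width: 0.194
gripper_force: 20.0
```

```bash
python3 tr.py
```

```text
33.725 [-0.67  0.63  1.08  2.28 -0.88  0.74 -0.52] [ 0.4186 -0.09    0.0575] [0.1 0.1 0.2] 0.1942746705612198
end px 255.6 49 [ 0.5225 -0.0905  0.035 ]
needle top z near tip 0.039
seam seen at dy 0.006 [ 0.523  -0.0845]
seam seen at dy 0.01 [ 0.5232 -0.0804]
nearest map [ 0.5222 -0.0892] err [ 0.0003 -0.0013] seg 5
```

Request:
jog_arm:
  moves:
    - [0,0,-0.02,0]
    - [0,0,-0.06,0]
    - [0,0.01,-0.1,-0.1]
    - [0.005,0.03,-0.1,-0.28]
    - [0.01,0.05,-0.1,-0.46]
    - [0.015,0.07,-0.1,-0.64]
    - [0.02,0.09,-0.1,-0.82]
    - [0.025,0.11,-0.1,-1]
    - [0.03,0.13,-0.1,-1.18]
    - [0.035,0.15,-0.1,-1.36]
    - [0.04,0.17,-0.1,-1.54]
    - [0.045,0.19,-0.1,-1.72]
    - [0.05,0.21,-0.1,-1.9]
    - [0.055,0.23,-0.1,-2.08]
    - [0.06,0.25,-0.1,-2.26]
    - [0.065,0.27,-0.1,-2.44]
    - [0.07,0.29,-0.1,-2.62]
    - [0.0716,0.305,-0.1,-2.8]
    - [0.0716,0.312,-0.1,-2.98]
    - [0.0716,0.314,-0.1,-3.14]

```text
clock: 36.28
position: [0.4893, -0.4046, 0.1569]
ee_rot: [0.004, -3.14, -0.0]
force: [-0.6, 0.2, -1.1]
width: 0.195
gripper_force: 20.0
```

```bash
python3 - <<'E'
from h import *
s=arm.observe(); print(s['clock'],s['joints'].round(2),s['width']); rel([.4902,-.4040,.0288],-3.0757)
E
```

```text
36.275 [ 0.42  0.53  0.27  1.66 -0.16  0.98  2.33] 0.19520984046747902
shift [-0.0011  0.0006  0.1281] spin -0.06346200314454453 heading -3.1392 pos [ 0.4893 -0.4046  0.1569]
```

Request:
jog_arm:
  moves:
    - [-0.0007,0.0006,0.02,-0.065]
    - [-0.0007,0.0006,0.06,-0.065]
    - [-0.0007,0.0006,0.09,-0.065]
    - [-0.0007,0.0006,0.108,-0.065]
    - [-0.0007,0.0006,0.114,-0.065]
    - [-0.0007,0.0006,0.117,-0.065]
    - [-0.0007,0.0006,0.12,-0.065]
    - [-0.0007,0.0006,0.123,-0.065]
    - [-0.0007,0.0006,0.126,-0.065]
    - [-0.0007,0.0006,0.1275,-0.065]
    - [-0.0007,0.0006,0.1282,-0.065]
    - [-0.0007,0.0006,0.1282,-0.065]

```text
clock: 37.78
position: [0.4909, -0.4034, 0.0294]
ee_rot: [-0.099, 3.14, -0.0]
force: [1.3, 0.2, 3.4]
width: 0.196
gripper_force: 20.0
```

Request:
jog_arm:
  moves:
    - [0,0,0,0]
    - [0,0,0,0]
    - [0,0,0,0]
    - [0,0,0,0]
  hand: 0.055

```text
clock: 38.28
position: [0.4906, -0.4032, 0.0292]
ee_rot: [0.099, -3.14, -0.0]
force: [0.5, -0.6, -0.3]
width: 0.561
gripper_force: 0.0
```

Request:
jog_arm:
  moves:
    - [0,0,-0.02,0]
    - [0,0,-0.05,0]
    - [0,0,-0.09,0]
    - [0,0,-0.12,0]
    - [0,0,-0.13,0]
    - [0,0,-0.13,0]
  hand: 0.07

```text
clock: 39.02
position: [0.491, -0.4034, 0.1602]
ee_rot: [-0.099, 3.139, -0.001]
force: [0.3, -0.9, -0.1]
width: 0.762
gripper_force: 0.0
```

```bash
python3 - <<'E'
from h import *
d=grab('side');save(d,'s7.png'); w=grab('wrist'); g=grab('scene')
o=np.zeros((600,800,3),np.uint8); o[:300,:400]=cv2.resize(w['color'],(400,300)); o[300:]=cv2.resize(d['color'][250:375,220:420],(800,500))[100:400]; o[:300,400:]=cv2.resize(g['color'],(400,300))
cv2.imwrite('pics/s7c.png',o[...,::-1])
hsv=cv2.cvtColor(w['color'],cv2.COLOR_RGB2HSV); H,S,V=[hsv[...,i].astype(int) for i in range(3)]
m=((H>=45)&(H<=80)&(S>130)&(V>40)).astype(np.uint8);cn=max(cv2.findContours(m,0,1)[0],key=cv2.contourArea); print(plane(w,cv2.boxPoints(cv2.minAreaRect(cn)),.042).round(4))
v,u=np.nonzero(m); 
for vv in range(130,250,20): print(vv,depth(w,[[257,vv]])[0].round(4))
E
python3 m.py | grep -A5 yellow
```

```text
[[ 0.4333 -0.4155  0.042 ]
 [ 0.4323 -0.3984  0.042 ]
 [ 0.5493 -0.3901  0.042 ]
 [ 0.5505 -0.4093  0.042 ]]
130 [ 0.4344 -0.4052  0.0422]
150 [ 0.4514 -0.4041  0.0422]
170 [ 0.4689 -0.403   0.043 ]
190 [ 0.4873 -0.4018  0.0424]
210 [ 0.5064 -0.4006  0.042 ]
230 [ 0.5256 -0.3993  0.0431]
yellow
[180 175  14  17 117] [187.  181.2] [ 0.4606 -0.2378  0.045 ]
[168 201  15  18 128] [174.7 207.8] [ 0.5897 -0.2334  0.045 ]
[328 220  16  11 100] [335.4 225. ] [0.5848 0.2294 0.045 ]
[ 343  310   40   36 1039] [362.8 326.9] [0.894  0.2921 0.045 ]
green
--
yellow
[236 153  13  18 204] [242.1 161.8] [0.5725 0.202  0.045 ]
[242 278  21  30 525] [252.4 292.6] [ 0.441  -0.2559  0.045 ]
green
[ 137  311   67   73 1277] [171.3 350. ] [ 0.2672 -0.3136  0.04  ]
[277 343  50  32 625] [301.3 357.7] [ 0.4767 -0.4071  0.04  ]
```

View pics/s7c.png

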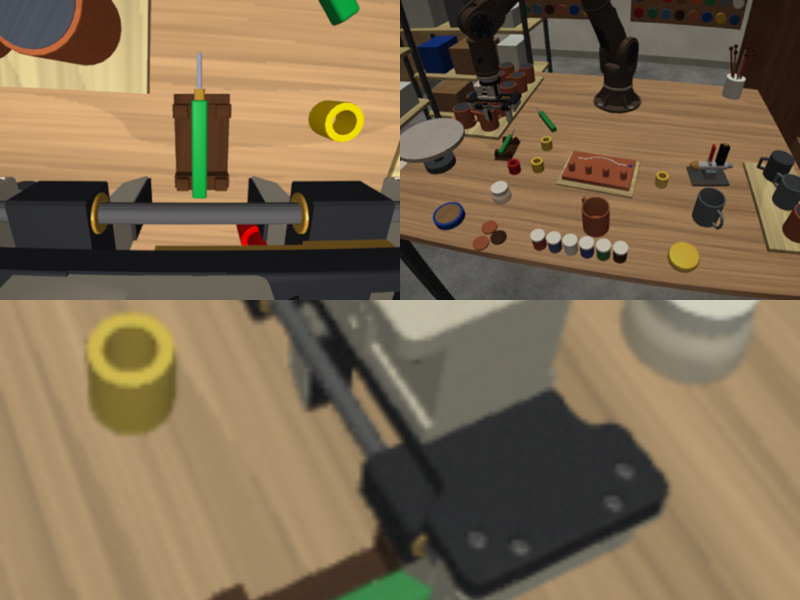

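The picture shows the tool back level on its rest (wrist inset, handle (200,100)–(200,197)). Handle-top depth is a flat 42 mm, and the sleeves have not moved. Next is sleeve A.

```bash
cat > sl.py <<'E'
from h import *
def sleeves(d,z=.045,sub=''):
    hsv=cv2.cvtColor(d['color'],cv2.COLOR_RGB2HSV);H,S,V=[hsv[...,i].astype(int) for i in range(3)]
    y=((H>=22)&(H<=35)&(S>170)&(V>130)).astype(np.uint8); n,l,st,c=cv2.connectedComponentsWithStats(y)
    for i in range(1,n):
        if st[i,4]>100:
            h=cv2.convexHull(np.vstack(cv2.findContours((l==i).astype(np.uint8),0,1)[0]))[:,0]
            print(sub,st[i].tolist(),[np.round(q,4) for q in cv2.minEnclosingCircle(plane(d,h,z)[:,:2].astype(np.float32))])
if __name__=='__main__': 
    sleeves(grab('wrist'),sub='w')
    d=load('side'); print(plane(d,[[203,313],[199,311],[204,318]],.03).round(3))
    rel([.4462,-.2403,.15],1.50)
E
python3 sl.py
```

```text
w [404, 131, 62, 52, 1705] [array([ 0.443 , -0.2492]), np.float64(0.0304)]
[[ 0.337 -0.256  0.03 ]
 [ 0.331 -0.248  0.03 ]
 [ 0.337 -0.267  0.03 ]]
shift [0.0337 0.1649 0.0083] spin 1.7047638514057057 heading -3.0784 pos [ 0.4902 -0.4027  0.1581]
```

```bash
cat > sl.py <<'E'
from h import *
def sleeves(d,z=.045,sub=''):
    """yellow pixels whose depth puts them on the top rim -> rays to plane z -> circle"""
    hsv=cv2.cvtColor(d['color'],cv2.COLOR_RGB2HSV);H,S,V=[hsv[...,i].astype(int) for i in range(3)]
    y=((H>=20)&(H<=36)&(S>130)&(V>60)).astype(np.uint8); n,l,st,c=cv2.connectedComponentsWithStats(y)
    for i in range(1,n):
        if st[i,4]>60:
            v,u=np.nonzero(l==i); P=depth(d,np.c_[u,v]); k=abs(P[:,2]-z)<.005
            if k.sum()<25: continue
            W=plane(d,np.c_[u,v][k],z)[:,:2].astype(np.float32)
            cc,r=cv2.minEnclosingCircle(W); print(sub,st[i].tolist(),int(k.sum()),np.round(cc,4),round(r,4),'mean',W.mean(0).round(4))
if __name__=='__main__':
    for n in('wrist','side','scene'): sleeves(grab(n),sub=n)
E
python3 sl.py
```

```text
wrist [395, 129, 72, 54, 2985] 1443 [ 0.4456 -0.2438] 0.0242 mean [ 0.4457 -0.2434]
side [235, 153, 15, 19, 238] 77 [0.5803 0.2258] 0.0264 mean [0.5788 0.2271]
side [242, 278, 22, 31, 571] 234 [ 0.4447 -0.2439] 0.0237 mean [ 0.4446 -0.2445]
scene [180, 174, 15, 19, 223] 84 [ 0.4489 -0.2416] 0.0251 mean [ 0.4499 -0.2425]
scene [167, 200, 17, 22, 272] 106 [ 0.5839 -0.2359] 0.0254 mean [ 0.584  -0.2359]
scene [327, 219, 17, 21, 249] 106 [0.5852 0.228 ] 0.0238 mean [0.585 0.229]
```

Request:
jog_arm:
  moves:
    - [0.003,0.015,0,0.1]
    - [0.007,0.035,0,0.28]
    - [0.011,0.055,0,0.46]
    - [0.015,0.075,0,0.64]
    - [0.019,0.095,0,0.82]
    - [0.023,0.115,0,1]
    - [0.027,0.135,0,1.18]
    - [0.031,0.15,0,1.36]
    - [0.0337,0.16,0,1.54]
    - [0.0337,0.1627,0,1.705]
    - [0.0337,0.1627,0,1.705]
    - [0.0337,0.1627,0,1.705]
  hand: 0.0918

```text
clock: 40.88
position: [0.4469, -0.2432, 0.1592]
ee_rot: [2.295, 2.145, -0.0]
force: [0.1, 0.5, -0.3]
width: 1.003
gripper_force: 0.0
```

```bash
python3 - <<'E'
from h import *
s=arm.observe(); print(s['joints'].round(2)); rel([.4458,-.2425,.026],1.50)
from sl import sleeves
d=grab('wrist'); sleeves(d)
E
```

```text
[-0.14  0.39  0.71  1.99 -0.33  0.88  0.68]
shift [ 0.0006 -0.0011  0.1332] spin 0.003403297702515573 heading 1.5034 pos [ 0.4469 -0.2432  0.1592]
 [363, 145, 66, 55, 2673] 1366 [ 0.5787 -0.234 ] 0.0237 mean [ 0.579  -0.2333]
 [229, 161, 51, 56, 1890] 1276 [ 0.4463 -0.2412] 0.0231 mean [ 0.4463 -0.2409]
```

Request:
jog_arm:
  moves:
    - [0.002,-0.0007,0.03,0]
    - [0.002,-0.0007,0.07,0]
    - [0.002,-0.0007,0.11,0]
    - [0.002,-0.0007,0.128,0]
    - [0.002,-0.0007,0.1335,0]
    - [0.002,-0.0007,0.1335,0]
    - [0.002,-0.0007,0.1335,0]

```text
clock: 41.8
position: [0.4469, -0.2413, 0.0267]
ee_rot: [2.298, 2.141, 0.001]
force: [0.1, -0.1, -0.9]
width: 0.999
gripper_force: 0.0
```

Request:
jog_arm:
  moves:
    - [0,0,0,0]
    - [0,0,0,0]
    - [0,0,0,0]
    - [0,0,0,0]
    - [0,0,0,0]
  hand: 0.0
  newtons: 25

```text
clock: 42.42
position: [0.4463, -0.2409, 0.0258]
ee_rot: [-2.299, -2.141, 0.0]
force: [1.3, -0.4, 0.4]
width: 0.501
gripper_force: 9.3
```

Request:
jog_arm:
  moves:
    - [0,0,-0.015,0]
    - [0,0,-0.04,0]
    - [0,0,-0.075,0]
    - [0,0,-0.09,0]
    - [0,0,-0.09,0]

```text
clock: 43.05
position: [0.447, -0.241, 0.1168]
ee_rot: [2.297, 2.14, 0.002]
force: [0.2, 0.9, -1.4]
width: 0.501
gripper_force: 25.0
```

```bash
python3 - <<'E'
from h import *
s=arm.observe(); print(s['joints'].round(2),s['width']*.0918); rel([.5971,-.0316,.115],1.50)
from sl import sleeves
d=grab('wrist'); sleeves(d,s['position'][2]-.026+.045)
E
```

```text
[-0.11  0.45  0.67  2.04 -0.4   0.78  0.73] 0.046011477181443945
shift [0.2195 0.1349 0.002 ] spin 0.00013076259237987387 heading 1.5001 pos [ 0.447  -0.241   0.1168]
 [209, 200, 93, 60, 3909] 1917 [ 0.4478 -0.2347] 0.0214 mean [ 0.4483 -0.2265]
 [214, 287, 84, 24, 1450] 1372 [ 0.4467 -0.2506] 0.0201 mean [ 0.4462 -0.2562]
```

Request:
jog_arm:
  moves:
    - [0.015,0.009,-0.005,0]
    - [0.045,0.028,-0.005,0]
    - [0.08,0.049,-0.005,0]
    - [0.115,0.07,-0.005,0]
    - [0.15,0.092,-0.005,0]
    - [0.18,0.111,-0.005,0]
    - [0.205,0.126,0,0]
    - [0.2175,0.1335,0.005,0]
    - [0.219,0.1347,0.012,0]
    - [0.219,0.1347,0.017,0]
    - [0.219,0.1347,0.017,0]
    - [0.219,0.1347,0.017,0]

```text
clock: 44.6
position: [0.596, -0.033, 0.0991]
ee_rot: [2.3, 2.139, 0.0]
force: [0.2, -0.0, -1.0]
width: 0.504
gripper_force: 25.0
```

```bash
cat > ck.py <<'E'
from h import *
import sys
T=np.array([float(a) for a in sys.argv[1:3]])
s=arm.observe(); print(s['clock'],s['joints'].round(2),s['force'].round(1),s['width']*.0918); rel([*T,.115],1.50)
# depth points of yellow at sleeve top: front rim along tool x
d=grab('wrist'); hsv=cv2.cvtColor(d['color'],cv2.COLOR_RGB2HSV);H,S,V=[hsv[...,i].astype(int) for i in range(3)]
y=(H>=20)&(H<=36)&(S>130)&(V>60); v,u=np.nonzero(y); P=depth(d,np.c_[u,v]); M=R.from_rotvec(s['ee_rot']).as_matrix(); L=(P-s['position'])@M
zt=-.019
k=(abs(L[:,2]-zt)<.003)&(np.hypot(L[:,0],L[:,1])<.035); L=L[k]; print(len(L),'front rim x',np.percentile(L[:,0],[2,98]).round(4),'y',np.percentile(L[:,1],[1,99]).round(4))
c=abs(L[:,1])<.006; print('x range mid',np.percentile(L[c,0],[1,50,99]).round(4))
E
python3 ck.py .5971 -.0316
```

```text
44.6 [-0.46  0.6   0.64  1.83 -0.46  0.86  0.33] [ 0.2 -0.  -1. ] 0.04628097541734203
shift [ 0.0014  0.001  -0.0159] spin -0.0015458066842195528 heading 1.4985 pos [ 0.596  -0.033   0.0991]
3099 front rim x [-0.0214  0.021 ] y [-0.0195  0.0199]
x range mid [-0.0228  0.0135  0.0217]
```

Request:
jog_arm:
  moves:
    - [0.001,0.0008,0.003,0]
    - [0.001,0.0008,0.006,0]
    - [0.001,0.0008,0.01,0]
    - [0.001,0.0008,0.014,0]
    - [0.001,0.0008,0.018,0]
    - [0.001,0.0008,0.023,0]
    - [0.001,0.0008,0.028,0]
    - [0.001,0.0008,0.033,0]
    - [0.001,0.0008,0.037,0]
    - [0.001,0.0008,0.04,0]
    - [0.001,0.0008,0.0415,0]
    - [0.001,0.0008,0.042,0]
    - [0.001,0.0008,0.042,0]

```text
clock: 46.28
position: [0.597, -0.0311, 0.0578]
ee_rot: [-2.299, -2.141, -0.001]
force: [-5.3, 0.5, 11.2]
width: 0.5
gripper_force: 25.0
```

```bash
python3 ck.py .5971 -.0316
```

```text
46.275 [-0.44  0.66  0.59  1.86 -0.51  0.78  0.36] [-5.3  0.5 11.2] 0.0458589367564471
shift [-0.0004  0.0001 -0.0572] spin -0.00045249845332451244 heading 1.4995 pos [ 0.597  -0.0311  0.0578]
3116 front rim x [-0.0214  0.0211] y [-0.0195  0.02  ]
x range mid [-0.0227  0.0135  0.0218]
```

Request:
jog_arm:
  moves:
    - [0,0,0,0]
    - [0,0,0,0]
    - [0,0,0,0]
    - [0,0,0,0]
  hand: 0.085

```text
clock: 46.82
position: [0.5971, -0.0311, 0.0567]
ee_rot: [-2.299, -2.141, 0.0]
force: [-0.5, 0.7, -0.5]
width: 0.882
gripper_force: 0.0
```

Request:
jog_arm:
  moves:
    - [0,0,-0.02,0]
    - [0,0,-0.05,0]
    - [0,0,-0.08,0]
    - [-0.02,0.001,-0.1,0]
    - [-0.06,0,-0.1,0]
    - [-0.1,-0.001,-0.1,0]
    - [-0.13,-0.001,-0.1,0]
    - [-0.14,-0.002,-0.1,0]
    - [-0.14,-0.002,-0.1,0]
    - [-0.14,-0.002,-0.1,0]
  hand: 0.0918

```text
clock: 48.08
position: [0.5856, -0.1688, 0.1569]
ee_rot: [-2.296, -2.143, -0.001]
force: [-0.4, 0.2, 0.3]
width: 0.997
gripper_force: 0.0
```

```bash
python3 - <<'E'
from h import *
from sl import sleeves
s=arm.observe();print(s['clock'],s['joints'].round(2)); d=grab('wrist'); sleeves(d); print('top .077:'); sleeves(d,.077); 
for n in ('side','scene'): 
    e=grab(n); sleeves(e,.045,n); sleeves(e,.077,n+'77')
rel([.58,-.234,.026],1.50)
E
```

```text
48.075 [-0.26  0.55  0.68  1.75 -0.41  0.99  0.51]
 [225, 0, 67, 59, 2337] 112 [ 0.5976 -0.0392] 0.0207 mean [ 0.5956 -0.048 ]
 [231, 224, 48, 36, 1301] 526 [ 0.5809 -0.2296] 0.0223 mean [ 0.5815 -0.2198]
top .077:
 [225, 0, 67, 59, 2337] 1584 [ 0.597  -0.0333] 0.0227 mean [ 0.5965 -0.0402]
side [235, 153, 15, 19, 238] 72 [0.5802 0.2284] 0.0243 mean [0.5793 0.2283]
side [298, 258, 22, 29, 518] 206 [ 0.5775 -0.2362] 0.024 mean [ 0.5779 -0.2372]
scene [167, 201, 17, 20, 271] 109 [ 0.5833 -0.2344] 0.0254 mean [ 0.5839 -0.2357]
scene [233, 204, 16, 21, 260] 34 [ 0.6082 -0.0335] 0.0189 mean [ 0.6153 -0.0305]
scene [327, 219, 17, 22, 253] 110 [0.5865 0.2284] 0.0249 mean [0.5852 0.229 ]
scene77 [233, 204, 16, 21, 260] 108 [ 0.5996 -0.0341] 0.0246 mean [ 0.5999 -0.0336]
shift [-0.0651 -0.001   0.1307] spin 0.0016242739319585198 heading 1.5016 pos [ 0.5855 -0.1692  0.1567]
```

Request:
jog_arm:
  moves:
    - [-0.03,-0.001,0,0]
    - [-0.055,-0.001,0.01,0]
    - [-0.065,-0.001,0.02,0]
    - [-0.065,-0.001,0.02,0]
    - [-0.065,-0.001,0.02,0]

```text
clock: 48.85
position: [0.58, -0.234, 0.1367]
ee_rot: [-2.297, -2.142, -0.001]
force: [0.0, 0.5, 0.5]
width: 0.998
gripper_force: 0.0
```

```bash
python3 - <<'E'
from h import *
from sl import sleeves
d=grab('wrist'); sleeves(d); rel([.58,-.234,.026],1.50)
E
```

```text
[228, 166, 56, 62, 2291] 1489 [ 0.5805 -0.2336] 0.023 mean [ 0.5806 -0.2334]
shift [-0.000e+00 -1.000e-04  1.109e-01] spin 0.0012920758215297923 heading 1.5013 pos [ 0.5801 -0.234   0.1369]
```

Request:
jog_arm:
  moves:
    - [0.0004,0.0003,0.03,0]
    - [0.0004,0.0003,0.07,0]
    - [0.0004,0.0003,0.1,0]
    - [0.0004,0.0003,0.109,0]
    - [0.0004,0.0003,0.1108,0]
    - [0.0004,0.0003,0.1108,0]

```text
clock: 49.65
position: [0.5807, -0.2352, 0.0272]
ee_rot: [2.298, 2.14, 0.001]
force: [-0.4, -0.2, -0.5]
width: 1.002
gripper_force: 0.0
```

Request:
jog_arm:
  moves:
    - [0,0,0,0]
    - [0,0,0,0]
    - [0,0,0,0]
    - [0,0,0,0]
    - [0,0,0,0]
    - [0,0,0,0]
  hand: 0.0
  newtons: 25

```text
clock: 50.4
position: [0.5799, -0.235, 0.026]
ee_rot: [-2.299, -2.141, -0.0]
force: [0.3, 0.7, 0.8]
width: 0.491
gripper_force: 25.0
```

Request:
jog_arm:
  moves:
    - [0,0,-0.015,0]
    - [0,0,-0.04,0]
    - [0,0,-0.075,0]
    - [0,0,-0.09,0]
    - [0,0,-0.09,0]

```text
clock: 51.02
position: [0.5805, -0.2352, 0.1171]
ee_rot: [2.297, 2.14, 0.002]
force: [-0.1, 0.7, -1.9]
width: 0.489
gripper_force: 25.0
```

```bash
python3 ck.py .5927 -.0955
```

```text
51.025 [-0.12  0.62  0.65  1.74 -0.45  0.93  0.64] [-0.1  0.7 -1.9] 0.044854367403226514
shift [0.1402 0.0023 0.0021] spin -9.580640545348018e-05 heading 1.4999 pos [ 0.5805 -0.2352  0.1171]
3054 front rim x [-0.0197  0.0227] y [-0.02    0.0206]
x range mid [-0.0211  0.0151  0.0233]
```

Request:
jog_arm:
  moves:
    - [0.01,0,-0.005,0]
    - [0.035,0,-0.005,0]
    - [0.07,0,-0.005,0]
    - [0.1,0.001,0,0]
    - [0.125,0.0015,0.005,0]
    - [0.1387,0.0015,0.012,0]
    - [0.1387,0.0015,0.017,0]
    - [0.1387,0.0015,0.017,0]
    - [0.1387,0.0015,0.02,0]
    - [0.1387,0.0015,0.024,0]
    - [0.1387,0.0015,0.028,0]
    - [0.1387,0.0015,0.032,0]
    - [0.1387,0.0015,0.037,0]
    - [0.1387,0.0015,0.042,0]
    - [0.1387,0.0015,0.047,0]
    - [0.1387,0.0015,0.052,0]
    - [0.1387,0.0015,0.056,0]
    - [0.1387,0.0015,0.0585,0]
    - [0.1387,0.0015,0.0598,0]
    - [0.1387,0.0015,0.0598,0]

```text
clock: 53.58
position: [0.5911, -0.0968, 0.0579]
ee_rot: [-2.299, -2.14, -0.002]
force: [-7.3, 2.5, 20.0]
width: 0.489
gripper_force: 25.0
```

```bash
python3 ck.py .5927 -.0955
```

```text
53.575 [-0.33  0.66  0.6   1.85 -0.51  0.79  0.48] [-7.3  2.5 20. ] 0.04488917590941059
shift [ 0.0015  0.0015 -0.0571] spin -0.0006060613850320529 heading 1.4994 pos [ 0.5911 -0.0968  0.0579]
3083 front rim x [-0.0197  0.0228] y [-0.0202  0.0207]
x range mid [-0.0211  0.0153  0.0234]
```

Request:
jog_arm:
  moves:
    - [0,0,0,0]
    - [0,0,0,0]
    - [0,0,0,0]
    - [0,0,0,0]
  hand: 0.085

```text
clock: 54.12
position: [0.5912, -0.0968, 0.0561]
ee_rot: [-2.299, -2.141, 0.0]
force: [0.8, 0.2, 0.0]
width: 0.875
gripper_force: 0.0
```

Request:
jog_arm:
  moves:
    - [0,0,-0.02,0]
    - [0,0,-0.05,0]
    - [0,0,-0.08,0]
    - [0.02,-0.002,-0.1,0]
    - [0.06,-0.006,-0.1,0]
    - [0.1,-0.01,-0.1,0]
    - [0.14,-0.014,-0.1,0]
    - [0.18,-0.018,-0.1,0]
    - [0.21,-0.021,-0.1,0]
    - [0.22,-0.022,-0.1,0]
    - [0.22,-0.022,-0.1,0]
    - [0.22,-0.022,-0.1,0]
  hand: 0.0918

```text
clock: 55.62
position: [0.5851, 0.1222, 0.1567]
ee_rot: [2.301, 2.138, -0.0]
force: [-0.1, 0.3, 0.5]
width: 1.0
gripper_force: 0.0
```

```bash
python3 - <<'E'
from h import *
from sl import sleeves
s=arm.observe();print(s['clock'],s['joints'].round(2)); d=grab('wrist'); sleeves(d); 
for n in ('side','scene'): 
    e=grab(n); sleeves(e,.045,n); sleeves(e,.077,n+'77')
rel([.582,.231,.135],1.50)
E
```

```text
55.625 [-0.77  0.54  0.7   1.78 -0.41  0.97  0.02]
 [213, 32, 57, 63, 2173] 1715 [0.5825 0.2324] 0.023 mean [0.5824 0.233 ]
side [235, 153, 15, 19, 236] 73 [0.5804 0.2277] 0.0247 mean [0.5795 0.2282]
side [272, 192, 26, 41, 689] 78 [ 0.5991 -0.0473] 0.0756 mean [ 0.5834 -0.0862]
side77 [272, 192, 26, 41, 689] 269 [ 0.5922 -0.0672] 0.0567 mean [ 0.5917 -0.0701]
scene [211, 200, 16, 21, 268] 32 [ 0.603 -0.095] 0.0188 mean [ 0.609  -0.0925]
scene [233, 204, 16, 21, 255] 36 [ 0.6109 -0.0301] 0.0186 mean [ 0.6169 -0.0306]
scene [327, 219, 17, 22, 261] 108 [0.5859 0.2287] 0.0243 mean [0.5858 0.2293]
scene77 [211, 200, 16, 21, 268] 115 [ 0.5952 -0.0977] 0.0258 mean [ 0.5945 -0.0971]
scene77 [233, 204, 16, 21, 255] 110 [ 0.6012 -0.0307] 0.0252 mean [ 0.6016 -0.0332]
shift [ 0.1077 -0.011   0.0214] spin -0.0023240754027336052 heading 1.4977 pos [0.585  0.1228 0.1564]
```

```bash
cat > gun.py <<'E'
from h import *
def look(n):
    d=load(n) if n!='wrist' else grab(n); hsv=cv2.cvtColor(d['color'],cv2.COLOR_RGB2HSV);H,S,V=[hsv[...,i].astype(int) for i in range(3)]
    P=depth(d,np.indices((384,512))[::-1].reshape(2,-1).T).reshape(384,512,3); z=d['z_map']
    reg=(P[...,0]>.45)&(P[...,0]<.8)&(P[...,1]>.25)&(P[...,1]<.5)&(z>0)
    red=reg&((H<8)|(H>172))&(S>150)&(V>60)&(P[...,2]>.08)&(P[...,2]<.17)
    blk=reg&(V<45)&(P[...,2]>.085)&(P[...,2]<.17)
    for nm,m in(('red',red),('blk',blk)):
        q=P[m]; 
        if len(q)>5: print(n,nm,len(q),'med',np.median(q,0).round(4),'p2',np.percentile(q,3,0).round(4),'p98',np.percentile(q,97,0).round(4))
    return d,P,red,blk
if __name__=='__main__':
    for n in('scene','side','wrist'): look(n)
E
python3 gun.py
```

```text
scene red 93 med [0.5247 0.3927 0.1253] p2 [0.5095 0.3897 0.0899] p98 [0.5287 0.3977 0.1518]
scene blk 452 med [0.5243 0.4196 0.0973] p2 [0.509  0.3403 0.0856] p98 [0.7522 0.4445 0.1522]
side red 107 med [0.5162 0.3937 0.1212] p2 [0.5072 0.3899 0.0895] p98 [0.5251 0.4003 0.1502]
side blk 121 med [0.5031 0.4228 0.1291] p2 [0.4962 0.4142 0.0888] p98 [0.5203 0.4423 0.1524]
```

Request:
jog_arm:
  moves:
    - [0.03,-0.003,0,0]
    - [0.07,-0.007,0.01,0]
    - [0.1,-0.01,0.02,0]
    - [0.1085,-0.0105,0.02,0]
    - [0.1085,-0.0105,0.02,0]
    - [0.1085,-0.0105,0.02,0]

```text
clock: 56.58
position: [0.5827, 0.2312, 0.1368]
ee_rot: [2.301, 2.138, 0.0]
force: [0.0, -0.3, -1.0]
width: 1.0
gripper_force: 0.0
```

```bash
python3 - <<'E'
from h import *
from sl import sleeves
d=grab('wrist'); sleeves(d); rel([.5825,.2324,.026],1.50)
E
```

```text
[227, 164, 55, 62, 2277] 1503 [0.5826 0.2335] 0.0231 mean [0.5825 0.2338]
shift [ 0.0011 -0.0003  0.1108] spin -0.0027050051361552363 heading 1.4973 pos [0.5827 0.2313 0.1368]
```

Request:
jog_arm:
  moves:
    - [0.0022,0,0.03,0]
    - [0.0022,0,0.07,0]
    - [0.0022,0,0.1,0]
    - [0.0022,0,0.109,0]
    - [0.0022,0,0.1108,0]
    - [0.0022,0,0.1108,0]

```text
clock: 57.38
position: [0.5832, 0.2353, 0.0267]
ee_rot: [2.299, 2.14, 0.003]
force: [-0.2, -0.3, 0.6]
width: 0.999
gripper_force: 0.0
```

Request:
jog_arm:
  moves:
    - [0,0,0,0]
    - [0,0,0,0]
    - [0,0,0,0]
    - [0,0,0,0]
    - [0,0,0,0]
    - [0,0,0,0]
  hand: 0.0
  newtons: 25

```text
clock: 58.12
position: [0.5823, 0.2354, 0.0254]
ee_rot: [-2.299, -2.141, -0.0]
force: [-0.5, -0.0, 0.4]
width: 0.492
gripper_force: 25.0
```

Request:
jog_arm:
  moves:
    - [0,0,-0.015,0]
    - [0,0,-0.04,0]
    - [0,0,-0.075,0]
    - [0,0,-0.09,0]
    - [0,0,-0.09,0]

```text
clock: 58.75
position: [0.5829, 0.2357, 0.1165]
ee_rot: [2.298, 2.141, 0.003]
force: [0.1, 0.0, -0.8]
width: 0.493
gripper_force: 25.0
```

```bash
python3 ck.py .6052 .0961
```

```text
58.75 [-0.9   0.63  0.66  1.74 -0.47  0.94 -0.12] [ 0.1  0.  -0.8] 0.04526137263676696
shift [-0.1376  0.0322  0.0014] spin -8.636756751112529e-05 heading 1.4999 pos [0.5829 0.2357 0.1165]
3158 front rim x [-0.023   0.0194] y [-0.0194  0.0198]
x range mid [-0.0247  0.0117  0.0199]
```

Request:
jog_arm:
  moves:
    - [-0.01,0.002,-0.005,0]
    - [-0.035,0.008,-0.005,0]
    - [-0.07,0.016,-0.005,0]
    - [-0.1,0.024,0,0]
    - [-0.125,0.0295,0.005,0]
    - [-0.1358,0.032,0.012,0]
    - [-0.1358,0.032,0.017,0]
    - [-0.1358,0.032,0.017,0]
    - [-0.1358,0.032,0.02,0]
    - [-0.1358,0.032,0.024,0]
    - [-0.1358,0.032,0.028,0]
    - [-0.1358,0.032,0.032,0]
    - [-0.1358,0.032,0.037,0]
    - [-0.1358,0.032,0.042,0]
    - [-0.1358,0.032,0.047,0]
    - [-0.1358,0.032,0.052,0]
    - [-0.1358,0.032,0.056,0]
    - [-0.1358,0.032,0.058,0]
    - [-0.1358,0.032,0.059,0]
    - [-0.1358,0.032,0.059,0]

```text
clock: 61.3
position: [0.6045, 0.0976, 0.0574]
ee_rot: [-2.299, -2.141, -0.001]
force: [-3.8, 0.3, 10.1]
width: 0.491
gripper_force: 25.0
```

```bash
python3 ck.py .6052 .0961
```

```text
61.3 [-0.65  0.68  0.6   1.82 -0.52  0.81  0.15] [-3.8  0.3 10.1] 0.04504914838791777
shift [-0.0014  0.0008 -0.0576] spin -0.0004249988984179609 heading 1.4996 pos [0.6045 0.0976 0.0574]
3170 front rim x [-0.023   0.0194] y [-0.0193  0.0198]
x range mid [-0.0245  0.0117  0.02  ]
```

Request:
jog_arm:
  moves:
    - [0,0,0,0]
    - [0,0,0,0]
    - [0,0,0,0]
    - [0,0,0,0]
  hand: 0.085

```text
clock: 61.85
position: [0.6046, 0.0976, 0.0563]
ee_rot: [-2.299, -2.141, 0.0]
force: [-0.3, 0.7, 0.4]
width: 0.878
gripper_force: 0.0
```

Request:
jog_arm:
  moves:
    - [0,0,-0.02,0]
    - [0,0,-0.06,0]
    - [0,0,-0.11,0]
    - [0,0,-0.16,0]
    - [0.02,-0.002,-0.19,-0.12]
    - [0.05,-0.006,-0.193,-0.3]
    - [0.08,-0.009,-0.193,-0.48]
    - [0.12,-0.014,-0.193,-0.66]
    - [0.16,-0.018,-0.193,-0.84]
    - [0.2,-0.023,-0.193,-1.02]
    - [0.24,-0.028,-0.193,-1.2]
    - [0.28,-0.033,-0.193,-1.38]
    - [0.3,-0.036,-0.193,-1.54]
    - [0.31,-0.0366,-0.193,-1.64]
    - [0.31,-0.0366,-0.193,-1.64]
    - [0.31,-0.0366,-0.193,-1.64]
  hand: 0.0918

```text
clock: 63.85
position: [0.5905, 0.4084, 0.2502]
ee_rot: [0.008, 3.141, -0.001]
force: [0.7, -0.8, -0.8]
width: 1.0
gripper_force: 0.0
```

```bash
python3 - <<'E'
from h import *
from sl import sleeves
s=arm.observe();print(s['clock'],s['joints'].round(2)); rel([.59,.41,.25],np.pi)
for n in ('side','scene'): 
    e=grab(n); sleeves(e,.045,n); sleeves(e,.077,n+'77')
from gun import look
for n in('scene','side'): look(n)
d,P,red,blk=look('wrist'); 
sd=load('side')
o=np.zeros((600,800,3),np.uint8); o[:300,:400]=cv2.resize(d['color'],(400,300)); o[300:]=cv2.resize(sd['color'][140:250,200:320],(800,733))[:300]; o[:300,400:]=cv2.resize(sd['color'],(400,300))
o[300:,:]=0; o[300:,:400]=cv2.resize(sd['color'][150:250,195:328],(400,300)); 
o[300:,400:]=cv2.resize(d['color'][60:210,156:356],(400,300))
cv2.imwrite('pics/g8.png',o[...,::-1])
E
```

```text
63.85 [-0.85  0.59  0.3   1.31 -0.17  1.27  1.02]
shift [0.0005 0.0016 0.0002] spin -0.005317908382836745 heading 3.1363 pos [0.5905 0.4084 0.2502]
side [257, 166, 16, 21, 284] 44 [0.5997 0.0869] 0.0215 mean [0.5968 0.0779]
side [272, 192, 26, 41, 687] 74 [ 0.6002 -0.0477] 0.0759 mean [ 0.5827 -0.0876]
side77 [257, 166, 16, 21, 284] 97 [0.6012 0.09  ] 0.0251 mean [0.6024 0.0902]
side77 [272, 192, 26, 41, 687] 268 [ 0.5922 -0.0672] 0.0567 mean [ 0.5922 -0.0697]
scene [211, 200, 16, 21, 266] 37 [ 0.604 -0.095] 0.0188 mean [ 0.6097 -0.0934]
scene [233, 205, 16, 20, 251] 37 [ 0.6099 -0.0316] 0.0197 mean [ 0.6175 -0.0314]
scene [278, 211, 17, 21, 272] 34 [0.6158 0.0937] 0.0182 mean [0.6239 0.0927]
scene77 [211, 200, 16, 21, 266] 112 [ 0.5938 -0.0963] 0.0248 mean [ 0.5951 -0.0974]
scene77 [233, 205, 16, 20, 251] 110 [ 0.6024 -0.033 ] 0.0244 mean [ 0.6023 -0.033 ]
scene77 [278, 211, 17, 21, 272] 112 [0.607  0.0934] 0.0237 mean [0.6077 0.0932]
scene red 91 med [0.524  0.3927 0.1282] p2 [0.5104 0.3893 0.09  ] p98 [0.5285 0.3975 0.1523]
scene blk 480 med [0.5248 0.4191 0.0961] p2 [0.5103 0.3389 0.0855] p98 [0.7518 0.4439 0.1525]
side red 108 med [0.5164 0.3944 0.1215] p2 [0.5073 0.3908 0.0881] p98 [0.5254 0.3986 0.1501]
side blk 121 med [0.5033 0.4229 0.1294] p2 [0.4963 0.4178 0.0885] p98 [0.5202 0.4416 0.1516]
wrist red 253 med [0.5169 0.3982 0.1518] p2 [0.5086 0.394  0.1398] p98 [0.5261 0.4021 0.1532]
wrist blk 547 med [0.5134 0.4362 0.152 ] p2 [0.4985 0.4206 0.1096] p98 [0.5239 0.4497 0.1538]
```

View pics/g8.png

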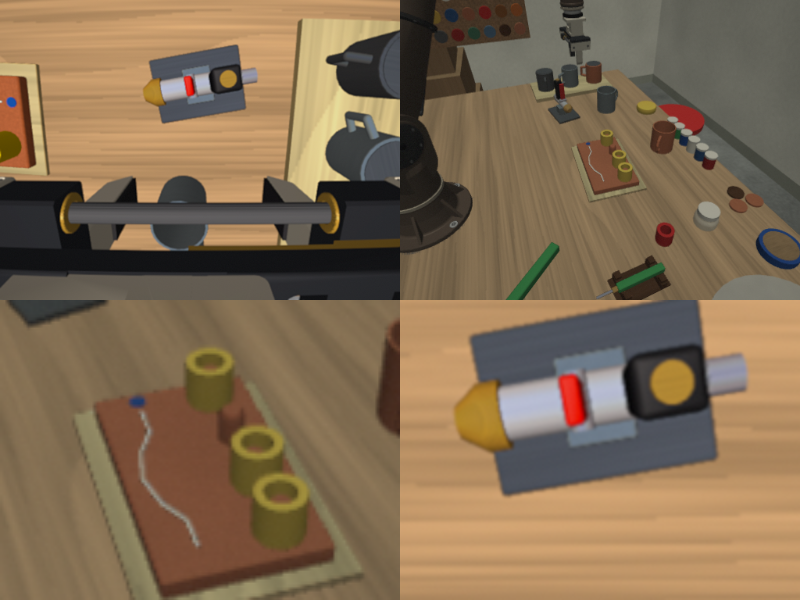

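All three sleeves are seated on their spigots: in the side view the rims sit low around (208,365), (257,445) and (280,495), and the stylus is on its rest. In the wrist crop the gun has its trigger at (573,400), its grip at (672,383) and a yaw slope of about 0.165.

Request:
jog_arm:
  moves:
    - [0.02,0.005,0,-0.05]
    - [0.05,0.013,0,-0.12]
    - [0.072,0.02,0,-0.17]
    - [0.0786,0.0212,0,-0.17]
    - [0.0786,0.0212,0,-0.17]
    - [0.0786,0.0212,0,-0.17]

```text
clock: 64.75
position: [0.5127, 0.43, 0.2495]
ee_rot: [-0.26, 3.13, -0.001]
force: [0.1, -0.1, -1.1]
width: 0.999
gripper_force: 0.0
```

```bash
python3 - <<'E'
from h import *
rel([.512,.43,.112],3.308-2*np.pi)
from gun import look
d,P,red,blk=look('wrist')
s=arm.observe(); M=R.from_rotvec(s['ee_rot']).as_matrix()
for n,m in(('red',red),('blk',blk)):
    L=(P[m]-s['position'])@M; k=P[m][:,2]>.14; print(n,k.sum(),np.percentile(L[k],[2,50,98],axis=0).round(4).tolist())
E
```

```text
shift [0.0007 0.0002 0.1375] spin -0.0003459386423858568 heading -2.9755 pos [0.5127 0.43   0.2495]
wrist red 393 med [0.5132 0.3987 0.1496] p2 [0.5076 0.3942 0.0964] p98 [0.525  0.4024 0.1531]
wrist blk 831 med [0.5001 0.4349 0.1495] p2 [0.4968 0.4215 0.0899] p98 [0.5211 0.4492 0.1539]
red 245 [[-0.0077, -0.0361, 0.096], [0.0022, -0.0317, 0.0978], [0.0103, -0.0284, 0.1088]]
blk 506 [[-0.0091, -0.0072, 0.0953], [0.008, 0.009, 0.0971], [0.0135, 0.0199, 0.1086]]
```

Request:
jog_arm:
  moves:
    - [0.0015,0,0.03,0]
    - [0.0015,0,0.07,0]
    - [0.0015,0,0.105,0]
    - [0.0015,0,0.127,0]
    - [0.0015,0,0.135,0]
    - [0.0015,0,0.1375,0]
    - [0.0015,0,0.1375,0]
    - [0.0015,0,0.1375,0]

```text
clock: 65.8
position: [0.5105, 0.4309, 0.1129]
ee_rot: [-0.263, 3.129, 0.002]
force: [0.7, -0.7, 1.2]
width: 1.001
gripper_force: 0.0
```

Request:
jog_arm:
  moves:
    - [0,0,0,0]
    - [0,0,0,0]
    - [0,0,0,0]
    - [0,0,0,0]
    - [0,0,0,0]
    - [0,0,0,0]
    - [0,0,0,0]
  hand: 0.0
  newtons: 25

```text
clock: 66.68
position: [0.511, 0.4268, 0.112]
ee_rot: [0.259, -3.13, 0.007]
force: [0.1, -9.3, 6.3]
width: 0.532
gripper_force: 25.0
```

Request:
jog_arm:
  moves:
    - [0,-0.002,0,0]
    - [0,-0.003,0,0]
    - [0,-0.003,0,0]
    - [0,-0.003,0,0]
    - [0,-0.003,0,0]
    - [0,-0.003,0,0]
  newtons: 35

```text
clock: 67.42
position: [0.511, 0.4269, 0.112]
ee_rot: [-0.263, 3.13, -0.001]
force: [1.7, -5.3, 2.2]
width: 0.532
gripper_force: 35.8
```

```bash
python3 - <<'E'
from h import *
from gun import look
s=arm.observe(); print(s['width']*.0918,s['force']); d,P,red,blk=look('wrist'); M=R.from_rotvec(s['ee_rot']).as_matrix()
for n,m in(('red',red),('blk',blk)):
    L=(P[m]-s['position'])@M; k=P[m][:,2]>.14
    if k.sum()>5: print(n,k.sum(),np.percentile(L[k],[2,50,98],axis=0).round(4).tolist())
E
```

```text
0.04886589909541664 [ 1.69856581 -5.3238363   2.19297552]
wrist red 1096 med [0.5081 0.4113 0.1281] p2 [0.5042 0.3993 0.0896] p98 [0.5217 0.4215 0.1495]
wrist blk 3539 med [0.4992 0.4323 0.1274] p2 [0.4964 0.4009 0.0894] p98 [0.5173 0.4497 0.1534]
red 386 [[-0.0101, -0.0134, -0.0381], [-0.0044, -0.0089, -0.0366], [0.0016, -0.0059, -0.0292]]
blk 927 [[-0.0077, -0.0248, -0.0419], [-0.0004, 0.0025, -0.0404], [0.012, 0.0232, -0.0283]]
```

Width stays the same at the higher force and the blade top has moved about 2 cm, so the trigger is against its stop. I'll let go and retreat.

Request:
jog_arm:
  moves:
    - [0,0.002,0,0]
    - [0,0.003,0,0]
    - [0,0.003,0,0]
    - [0,0.003,0,0]
    - [0,0.003,0,0]
  hand: 0.0918

```text
clock: 68.1
position: [0.5093, 0.4319, 0.1119]
ee_rot: [0.266, -3.13, -0.002]
force: [-0.3, 0.2, 0.2]
width: 0.984
gripper_force: 0.0
```

Request:
jog_arm:
  moves:
    - [0,0,-0.02,0]
    - [0,0,-0.06,0]
    - [0,0,-0.11,0]
    - [0,0,-0.15,0]
    - [0,0,-0.17,0]
    - [0,0,-0.17,0]
    - [0,0,-0.17,0]
    - [0,0,-0.17,0]

```text
clock: 69.1
position: [0.5094, 0.4304, 0.2804]
ee_rot: [0.264, -3.129, 0.002]
force: [-0.9, -0.4, -0.7]
width: 1.002
gripper_force: 0.0
```

```bash
python3 - <<'E'
from h import *
from sl import sleeves
from gun import look
s=arm.observe();print(s['clock'],s['width'],s['force'].round(1))
for n in ('side','scene'): 
    e=grab(n); sleeves(e,.077,n+'77')
look('scene'); look('side'); look('wrist'); d=load('side'); save(d,'end.png')
E
```

```text
69.1 1.001653292497116 [-0.9 -0.4 -0.7]
side77 [257, 166, 16, 21, 286] 93 [0.603  0.0905] 0.0244 mean [0.6023 0.0903]
side77 [272, 192, 26, 41, 686] 270 [ 0.5911 -0.0668] 0.0564 mean [ 0.5921 -0.0699]
scene77 [211, 200, 16, 21, 268] 113 [ 0.5935 -0.0959] 0.0248 mean [ 0.5946 -0.0973]
scene77 [233, 204, 16, 22, 254] 112 [ 0.6023 -0.0351] 0.0255 mean [ 0.6019 -0.0337]
scene77 [278, 211, 17, 21, 273] 116 [0.6081 0.0941] 0.0246 mean [0.6083 0.0932]
scene red 92 med [0.5244 0.3928 0.128 ] p2 [0.5112 0.3896 0.0894] p98 [0.5284 0.3976 0.1522]
scene blk 476 med [0.525  0.4193 0.0969] p2 [0.51   0.3403 0.0859] p98 [0.7524 0.4442 0.1516]
side red 105 med [0.5168 0.3939 0.1206] p2 [0.5075 0.3901 0.0895] p98 [0.5252 0.4011 0.1508]
side blk 120 med [0.5032 0.4225 0.1296] p2 [0.4964 0.4166 0.0898] p98 [0.5201 0.4426 0.152 ]
wrist red 302 med [0.5132 0.3988 0.15  ] p2 [0.5077 0.3944 0.0957] p98 [0.525  0.4025 0.1531]
wrist blk 644 med [0.5001 0.4342 0.1488] p2 [0.4969 0.4177 0.087 ] p98 [0.6928 0.4493 0.1538]
```

View pics/end.png

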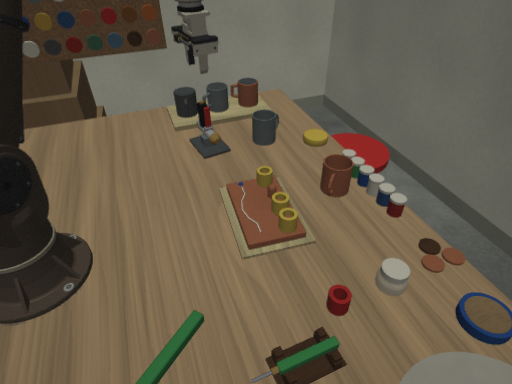

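The final view shows three sleeves seated on spigots at (264,176), (280,203) and (288,219), the tool on its rest at (305,355), the trigger released, and the bystanders unmoved.

```bash
python3 -c "
from cell import arm
print(arm.sign_off())"
```

```text
the job is handed in; nothing more can be done
None
```

The job is handed in after about 69 s of robot time: seam traced from the blue dot to the far end, needle tool back level on its rest, all three yellow sleeves fully down on their own spigots, then the trigger squeezed to its stop for just over a second and let go, with mugs and jar left where they were.

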